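# Clamp the shell carrier and gauge its vent guide

## Robot

A 6-joint arm with a two-finger parallel gripper is mounted at the origin on the work surface. World frame = base frame: x ahead of the robot, y to its left, z up, the work surface at z = 0. Lengths are in m, angles in rad, forces in N, time in s.
With the tool pointing down it reaches from about 0.25 to 0.725 m from the base axis. Payload 4 kg.
Tool frame: the origin (TCP) lies midway between the tips of the shut fingers; the grasp point (between the pads) lies 19 mm behind it; y points along the fingers, x is the direction in which the jaws open and shut, and the axes are right-handed (so a half turn about y gives the same grasp; the last joint's range is limited). The gripper opens to 85 mm and grips with 20 to 120 N. Pads are 22 mm wide; open, the fingers measure 114 mm over their backs; the gripper's body (76 mm by 85 mm) begins 54 mm behind the grasp point. The pads swing forward as they close: fully open they stand 13 mm farther back than shut.
Start: joints at [1.179, 0.241, 0.005, 1.335, 0, 1.571], TCP at [0.191, 0.462, 0.205] pointing down, gripper open.
Joint ranges: [-2.72, 2.72], [-1.05, 1.87], [-1.09, 1.28], [-1.99, 2.15], [-1.42, 1.44], [-3.14, 3.14]. Speed limits (rad/s): [2.79, 2.79, 3.14, 3.14, 3.14, 3.14].

## Interface

Orientations are given as a unit quaternion [x, y, z, w].
In Python, from workcell import bot gives the robot as it stands. The module is installed in compiled form; this text tells all that it offers.
- The arm moves only by the shell command python3 -m inch 'ROWS'. ROWS is text: rows parted by semicolons, each of 7 numbers parted by spaces: the turn, a rotation vector about the tool's x, y, z in degrees, then the shift along the tool's x, y, z in mm, then the closure, from 0 (fully open) to 1 (shut). In form: ax ay az dx dy dz fingers; .... A call has 1 to 12 rows; each row shifts and turns the commanded pose from where the row before left it, along the tool's axes as they then stand; what a row does not reach is not made up. A row lasts 1/8 s, in which the tool goes at most 62.5 mm and 10.7 degrees, less where a joint would pass 70% of its speed; a pose out of reach is approached as far as the arm can. A call with a gripper value outside its range is refused whole. The fingers move at their own pace and stop on an object; the grip force is fixed at half the most. Time passes only in rows, so rows that do not move let the fingers close. It gives the time, the measured TCP pose, the force and the opening at its end, in the units of the state.
- bot.get_obs(): the state, without advancing time (a new reading comes with each control period).
- bot.camera(name): name is "side" or "top"; returns a dict with "color" (480x640x3 uint8, blue, green, red), "fx", "fy", "cx", "cy" (pixels), "k1" (the pictures are not rectified: a ray, as slopes to the right and down, at radius r is drawn at 1 + k1 r^2 times it, then the intrinsics apply), "extrinsics" (4x4, takes a point from world to camera coordinates). Camera axes: x right, y up, looking along -z (the intrinsics and any distortion apply to the point x, -y, -z); pixel columns grow to the right and rows downward; lengths in m; the calibration is good to about 2 mm. A picture is of the moment at which its call begins. There is no depth.
- bot.job_done(): hands the job in, once; it reports no verdict.
Trained networks look in the newest picture that a camera, given by its name, has taken for a name from the list of things; names that differ only in an ending like _2 or _b are one class to them, and where a whole thing is asked for, a point or a joint stands for the part that bears it (a point fixed in the world has none). Each returns a list of dicts, best first, with "conf" (0 to 1); they miss things now and then, are a little off and sometimes report something else, mostly with a low value. They report only what shows in the picture. A call takes as long as a camera call. They do not tell look-alikes from the thing itself.
- bot.look_for(name, camera): "extent" ([left, top, right, bottom] in pixels, round what is visible of it).
- bot.cut_out(name, camera): "region" (480x640 bool, what is visible of it) and "extent" ([left, top, right, bottom] in pixels, round what is visible of it).
- bot.spot_point(name, camera): "point" ([column, row] in pixels: a listed point, or the origin of a listed thing).
The state is a dict: "clock": time; "joint_pos": joint angles; "joint_vel": joint speeds; "tau": joint torques, N m; "eef_pos": TCP position; "tool_rot": TCP orientation; "ft_force": force on the tool from outside, world axes, zero at the start; "ft_torque": the same for the moment, N m; "grip_width": finger opening in m.
Only numpy, scipy, OpenCV 4.12 (cv2) and the standard library are available. Lean on these libraries where they do the work, as an engineer would, in place of code of your own. Each camera call takes 0.05 s, during which the arm holds its last target.

## Task

Clip the sprung clamp down over the stand's upright edge so that it pinches the carrier's tab and the stand's fin together, and let go of it. Then lift the gauge rod from its cradle, slide its pin into the slanting guide tube until the collar stops against the mouth, draw it right out again, and present it to the round reader: rod level, pin tip about 3 cm above the middle of the window. Finish while still holding the rod still there, with the clamp left on the edge and the things lying about left where they are.

Things in the scene. Friction and masses are not known exactly. Their poses are not given: they have to be found in the camera images.
- stand: fixed aluminium gauging stand, base plate 120 x 110 x 10 mm, origin under its centre, z up; start yaw within 0.3 rad of zero. An upright fin 60 mm long (x) and 4 mm thick (y) rises from the base along its +y side to 70 mm above the table. The carrier sits on the base between 6 mm lips
- stand_edge (a point): middle of the stand's upright edge: top of fin and carrier tab together (side by side, 60 mm long along the stand's x, 8.7 mm thick along y in all), 70 mm above the table; stand's axes. Both plates stand free for 48 mm below the top
- carrier: loose grey plastic carrier on the stand (0.3 kg), slab 100 x 90 x 12 mm, origin under the slab's centre, axes as the stand's. It carries the slanting steel guide tube, a small tan shell at the tube's lower end, and an upright tab (60 x 4 mm, same height as the fin) that stands 0.7 mm from the stand's fin
- guide: steel guide tube on the carrier, round, 72 mm long; origin at its lower end on the axis; z axis runs along the bore out of the mouth: 35 degrees above level, towards the carrier's +x (away from the robot). Bore 12 mm across, outside 20 mm. Its axis is 18 mm to -y of the carrier's middle, 63 mm from the stand edge
- guide_mouth (a point): centre of the guide tube's mouth, on its axis (guide's axes), 85 mm above the table. Over the last 12 mm the bore widens from 12 to 23 mm at the mouth, where the tube is 31 mm across outside
- clip: steel sprung clamp (65 g) standing on its jaws, 75 mm tall, 30 mm wide (x); two halves hinged on a pin along x, 40 mm up. Origin: middle of the jaw ends, frame of the +y half; yaw within 0.4 rad of zero. Handles rise above the pin in a V, opening in y: outside width 23 mm at 40 mm up, 34 at 62, 40 at the top. Squeezed together (15 N; 30 to 60 N holds firmly at the stop) they open the jaws
- clip_jaws (a point): between the jaw lips, 4 mm above their lower end, frame of the clamp's +y half. Jaw gap 4 mm when released (spring shuts with about 5 N), about 22 mm when squeezed. The hinge pin's underside, 35 mm above the jaw ends, limits how far an edge can go in
- clip_lever (a joint): angle between the clamp's halves, rad: 0 jaws shut, 0.5 fully open at the stop (each half then turned 0.25, handles parallel, about 23 mm wide outside); about 0.13 when clipped over the stand's edge
- cradle: fixed black cradle, base 150 x 50 x 8 mm, two notched posts (53 mm tall, 34 mm wide, 8 mm thick) at x = +40 and -78 mm, origin on the underside below the rod's handle middle; carries the rod along its x axis; yaw within 0.3 rad of zero
- rod: gauge rod (about 90 g, varies), level in the cradle, axis 50 mm above the table. Origin on the axis at the handle's middle, x along the rod; pin tip to -x (towards the robot). Flat-sided aluminium handle 100 mm long, 14 wide (y), 16 high; steel collar 30 mm across from x = -50 to -56 mm; pin 8 mm across, tip at x = -116 mm. Centre of mass near x = -16 mm
- rod_tip (a point): pin tip, 116 mm from the rod's origin on its -x side
- rod_collar (a point): centre of the collar face that looks to the tip, 60 mm from the tip
- reader: fixed white round tip reader, 90 mm across, 45 mm tall, origin under its centre
- reader_window (a point): middle of the reader's round 40 mm glass window, which looks straight up, 45 mm above the table
- case: bystander: navy hard aid case 60 x 85 x 35 mm, origin under its centre
- shell: bystander: tan in-ear shell, 30 mm across, 24 mm tall, origin under its centre
- chuck: bystander: chrome drill chuck, 36 mm across, 42 mm tall, origin under its centre
- ear: bystander: green rubber ear model on a 50 x 70 mm plate, 30 mm tall, origin under its centre
- pot: bystander: lidded jar, 52 mm across, 55 mm tall, origin under its centre
- driver: bystander: small screwdriver 140 mm long lying along x, origin under its middle
Things that resemble listed ones, but are neither listed nor needed, are in the scene too. Leave any red look-alike of the clip alone.

How it is judged:
By the outcome, as a careful person would: the job done as asked, in the order asked, and still so for the second after the job is handed in, while the arm keeps its last pose, push and grip.
It also fails if it takes over 72 s, if anything falls off the work surface, if the arm or the gripper's body presses on something with over 40 N, if the wrist force passes 120 N, or if a joint passes its speed limit or range.

## Working session

There is one attempt and no reset: what is moved stays moved. The work goes in short steps, Python scripts to look and compute and a shell command to move; the robot and the scene stay as the last step left them, time stands still between calls to the robot, and variables do not carry over. Pictures are saved under pics/ and viewed, and the job is handed in when it is done.

```bash
ls; mkdir -p pics; python3 - <<'E'
from workcell import bot
import cv2
o=bot.get_obs()
print({k:o[k] for k in ('clock','eef_pos','tool_rot','grip_width','ft_force')})
for n in ("side","top"):
    c=bot.camera(n); cv2.imwrite(f"pics/{n}0.png",c["color"])
    print(n,{k:c[k] for k in c if k!="color"})
E
```

```text
pics
{'clock': 0.0, 'eef_pos': array([0.19067819, 0.46147598, 0.20402146]), 'tool_rot': array([ 0.58817337,  0.39251929, -0.39370422, -0.58734801]), 'grip_width': 0.08530794976104944, 'ft_force': array([ 0.76865488, -0.84795568, -0.16680387])}
side {'fx': 464.9097402695946, 'fy': 464.9097402695946, 'cx': 324.59162886762095, 'cy': 246.67183478334417, 'k1': -0.042139187549767955, 'extrinsics': array([[-9.99988958e-01, -4.61592758e-03, -8.81718804e-04,
         5.20556649e-01],
       [ 1.95364698e-03, -5.78979187e-01,  8.15339981e-01,
        -7.95537604e-02],
       [-4.27404714e-03,  8.15329255e-01,  5.78981812e-01,
        -1.02590538e+00],
       [ 0.00000000e+00,  0.00000000e+00,  0.00000000e+00,
         1.00000000e+00]])}
top {'fx': 619.0656097983631, 'fy': 619.0656097983631, 'cx': 319.8685036954113, 'cy': 231.79080367419303, 'k1': -0.21413967315032686, 'extrinsics': array([[-0.01872764, -0.99979003,  0.00831726,  0.00347448],
       [ 0.98730057, -0.01717986,  0.15793172, -0.53054383],
       [-0.15775567,  0.01116933,  0.98741501, -1.48766542],
       [ 0.        ,  0.        ,  0.        ,  1.        ]])}
```

View pics/side0.png

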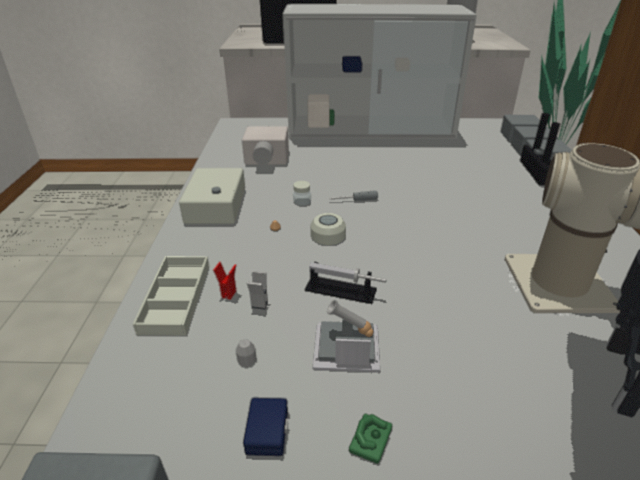

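View pics/top0.png

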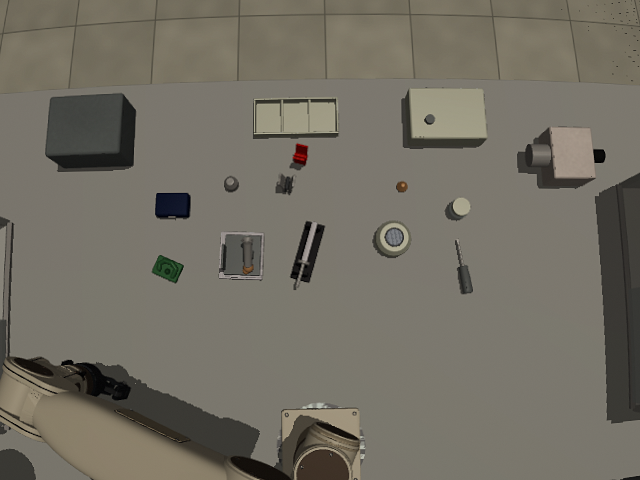

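The side view shows the stand at about (347,345), the cradle and rod at (345,283), the steel clip at (258,293) with the red look-alike at (226,280), and the reader at (328,229). In the top view the stand is at (242,255), the clip at (286,184), the rod at (308,250) and the reader at (393,238).

```bash
cat > h.py <<'E'
from workcell import bot
import numpy as np, cv2
from scipy.optimize import least_squares
from scipy.spatial.transform import Rotation as R
def proj(c,P):
    P=np.atleast_2d(P); E=c["extrinsics"]; q=P@E[:3,:3].T+E[:3,3]
    s=np.stack([q[:,0]/-q[:,2],-q[:,1]/-q[:,2]],1)
    s=s*(1+c["k1"]*(s**2).sum(1,keepdims=True))
    return s*[c["fx"],c["fy"]]+[c["cx"],c["cy"]]
def tri(cs,uv,x0=(0.4,0,0.05)):
    f=lambda p:np.concatenate([proj(c,p)[0]-u for c,u in zip(cs,uv)])
    r=least_squares(f,x0); return r.x,np.abs(r.fun).max()
def onz(c,uv,z,x0=(0.4,0)):
    r=least_squares(lambda p:proj(c,[p[0],p[1],z])[0]-uv,x0); return r.x
E
python3 - <<'E'
from h import *
S=bot.camera("side");T=bot.camera("top")
for n in ["stand","stand_edge","carrier","guide","guide_mouth","clip","clip_jaws","cradle","rod","rod_tip","rod_collar","reader","reader_window","case","shell","chuck","ear","pot","driver"]:
    a=bot.spot_point(n,"side");b=bot.spot_point(n,"top")
    print(n,[(np.round(d["point"],1).tolist(),round(d["conf"],2)) for d in a[:3]],[(np.round(d["point"],1).tolist(),round(d["conf"],2)) for d in b[:3]])
    if a and b:
        p,e=tri([S,T],[a[0]["point"],b[0]["point"]]); print("   ",np.round(p,4),round(e,2))
for n in("clip_lever",):print(bot.look_for("clip","side"),bot.look_for("clip","top"))
for nm,c,(x,y,w,h) in(("s",S,(120,200,280,190)),("t",T,(200,140,220,160))):
    cv2.imwrite(f"pics/{nm}1.png",cv2.resize(c["color"][y:y+h,x:x+w],None,fx=2.8 if nm=="s" else 3.6,fy=2.8 if nm=="s" else 3.6,interpolation=cv2.INTER_CUBIC))
print(bot.get_obs()["clock"])
E
```

```text
stand [([346.3, 348.6], 0.86), ([333.7, 305.0], 0.35), ([267.7, 430.9], 0.24)] [([172.2, 272.0], 0.66), ([242.1, 255.0], 0.56)]
    [0.4701 0.3297 0.1446] 18.92
stand_edge [([356.1, 335.7], 0.85), ([257.7, 303.7], 0.48)] [([220.6, 259.0], 0.97)]
    [0.4647 0.2344 0.0762] 0.76
carrier [([343.4, 345.1], 0.63)] [([240.7, 253.7], 0.83)]
    [0.4842 0.1938 0.0089] 0.3
guide [([367.6, 325.6], 0.73)] [([246.5, 262.4], 0.72), ([289.6, 188.9], 0.62)]
    [0.4464 0.1773 0.045 ] 4.39
guide_mouth [([328.8, 305.6], 0.96)] [([245.6, 239.6], 0.52)]
    [0.5104 0.1723 0.0882] 1.28
clip [([227.9, 291.8], 0.97), ([256.7, 305.8], 0.92)] [([289.8, 186.1], 0.71), ([301.9, 158.4], 0.51)]
    [0.6941 0.0685 0.0235] 16.02
clip_jaws [([255.6, 302.7], 0.92), ([227.0, 293.7], 0.62), ([268.2, 432.5], 0.23)] [([285.4, 185.8], 0.65)]
    [0.6602 0.0794 0.0099] 1.48
cradle [([327.4, 287.6], 0.98)] [([313.4, 244.3], 0.62), ([246.5, 238.5], 0.62)]
    [ 0.5111  0.0098 -0.0081] 1.74
rod [([331.1, 269.5], 0.7), ([367.7, 437.9], 0.41), ([386.0, 281.7], 0.25)] [([309.4, 239.5], 0.54)]
    [0.5082 0.0203 0.052 ] 0.84
ro
[... 727 characters left out ...]
5, 181.5], 0.52), ([292.7, 287.2], 0.16)]
    [ 0.6747  0.2144 -0.0013] 0.61
ear [([369.7, 439.5], 0.86)] [([295.0, 288.3], 0.69), ([171.3, 272.2], 0.68)]
    [ 0.4105  0.0772 -0.4842] 5.26
pot [([305.1, 200.2], 0.86), ([278.3, 228.2], 0.34)] [([310.9, 246.0], 0.42)]
    [0.5216 0.0116 0.2061] 21.82
driver [([355.6, 201.5], 0.69), ([331.4, 268.6], 0.49)] [([461.8, 269.4], 0.53)]
    [ 0.4339 -0.3683 -0.0061] 0.18
[{'extent': [244.7, 269.7, 267.3, 312.6], 'conf': 0.83}, {'extent': [212.3, 262.6, 236.8, 300.7], 'conf': 0.83}, {'extent': [315.2, 323.0, 382.9, 371.1], 'conf': 0.2}] [{'extent': [291.5, 145.6, 305.7, 164.3], 'conf': 0.68}, {'extent': [278.4, 173.2, 293.2, 193.6], 'conf': 0.6}]
2.2
```

View crops.

View pics/s1.png

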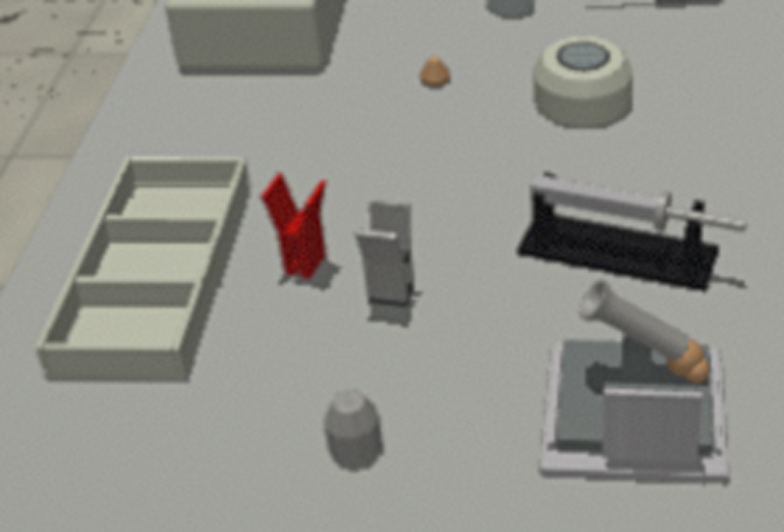

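View pics/t1.png

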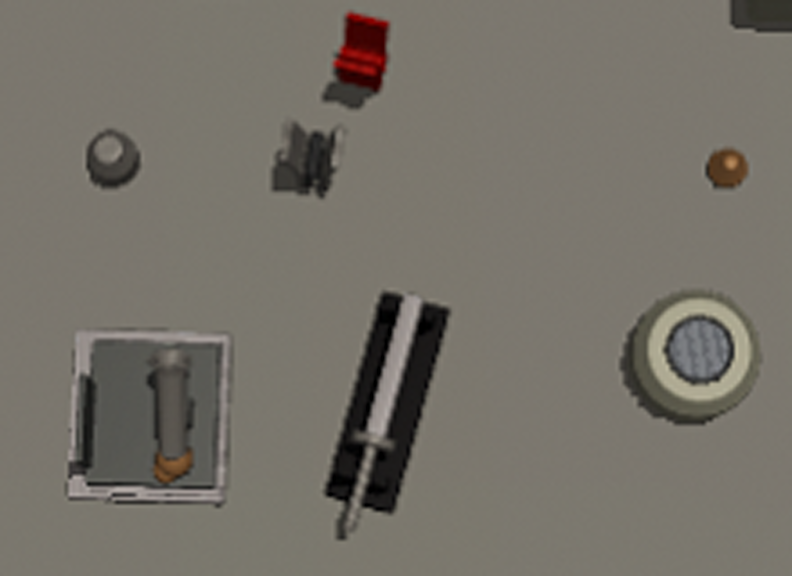

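```bash
cat >> h.py <<'E'
def pose(x,y,yaw,z=0):
    M=np.eye(4);M[:3,:3]=R.from_euler('z',yaw).as_matrix();M[:3,3]=[x,y,z];return M
def tf(M,P): return np.atleast_2d(P)@M[:3,:3].T+M[:3,3]
def fitp(items,x0):  # items: (cam, localpt, uv)
    f=lambda q:np.concatenate([proj(c,tf(pose(*q),p))[0]-np.array(u) for c,p,u in items])
    r=least_squares(f,x0,loss='soft_l1'); return r.x,r.fun.reshape(-1,2)
def box(cx,cy,cz,sx,sy,sz):
    v=np.array([[i,j,k] for i in(-1,1) for j in(-1,1) for k in(-1,1)])*[sx/2,sy/2,sz/2]+[cx,cy,cz]
    return [(v[a],v[b]) for a in range(8) for b in range(a) if (v[a]!=v[b]).sum()==1]
def draw(c,roi,k,segs,name,cols=None):
    x,y,w,h=roi; im=cv2.resize(c["color"][y:y+h,x:x+w],None,fx=k,fy=k,interpolation=cv2.INTER_CUBIC)
    for i,(a,b) in enumerate(segs):
        p=(proj(c,np.array([a,b]))-[x,y]+.5)*k
        cv2.line(im,tuple(np.round(p[0]).astype(int)),tuple(np.round(p[1]).astype(int)),(0,255,255) if cols is None else cols[i],1,cv2.LINE_AA)
    cv2.imwrite(name,im)
E
python3 - <<'E'
from h import *
S=bot.camera("side");T=bot.camera("top")
o=bot.get_obs(); print(np.round(R.from_quat(o["tool_rot"]).as_matrix(),3))
import pickle; pickle.dump((S,T),open("c0.pkl","wb"))
X,Y=.06,.055
it=[(T,(X,Y,.01),(221.4,231.7)),(T,(X,-Y,.01),(264.4,232.2)),(T,(-X,-Y,.01),(262.8,280.3)),(T,(-X,Y,.01),(218.9,278)),
(S,(X,Y,.01),(312.9,367.9)),(S,(-X,Y,.01),(380,369.6)),(S,(X,-Y,.01),(318.2,322.1)),(S,(-X,-Y,.01),(375.4,323.2))]
q,r=fitp(it,(.48,.19,0)); print(np.round(q,4),np.round(r,1).tolist())
M=pose(*q)
segs=box(0,0,.005,.12,.11,.01); segs=[(tf(M,a)[0],tf(M,b)[0]) for a,b in segs]
draw(S,(295,290,110,90),7,segs,"pics/s2.png"); draw(T,(205,220,80,70),8,segs,"pics/t2.png")
draw(S,(200,250,90,75),8,[],"pics/s3.png"); draw(T,(260,140,70,60),9,[],"pics/t3.png")
E
```

```text
[[ 0.382 -0.    -0.924]
 [ 0.924  0.     0.382]
 [ 0.    -1.     0.   ]]
[ 0.4787  0.1918 -0.0399] [[-0.5, -0.2], [-0.3, 0.2], [-0.4, -0.5], [-0.1, 0.7], [-0.4, -1.9], [0.3, -1.4], [-2.0, -0.0], [2.0, 0.7]]
```

```bash
python3 -c "
import cv2,numpy as np
a=cv2.imread('pics/s2.png');b=cv2.imread('pics/t2.png');print(a.shape,b.shape)"
```

```text
(630, 770, 3) (560, 640, 3)
```

View pics/s2.png

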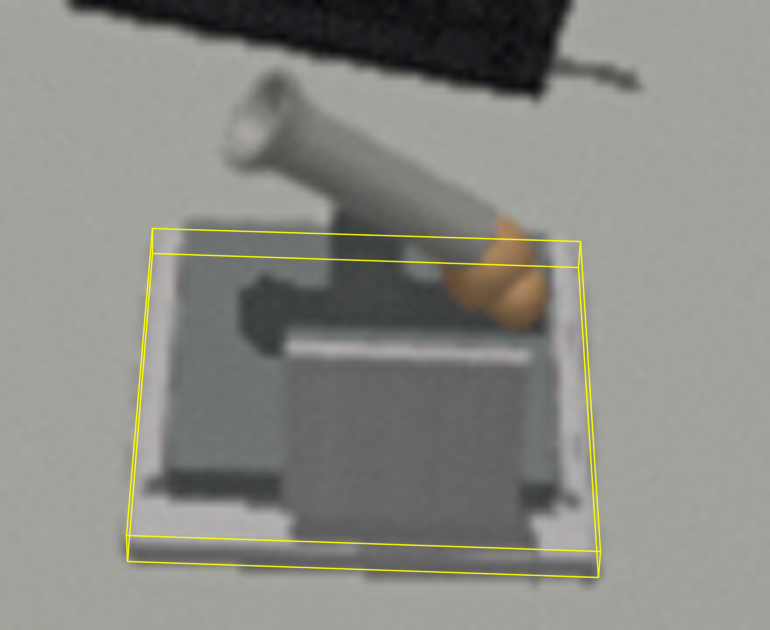

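View pics/t2.png

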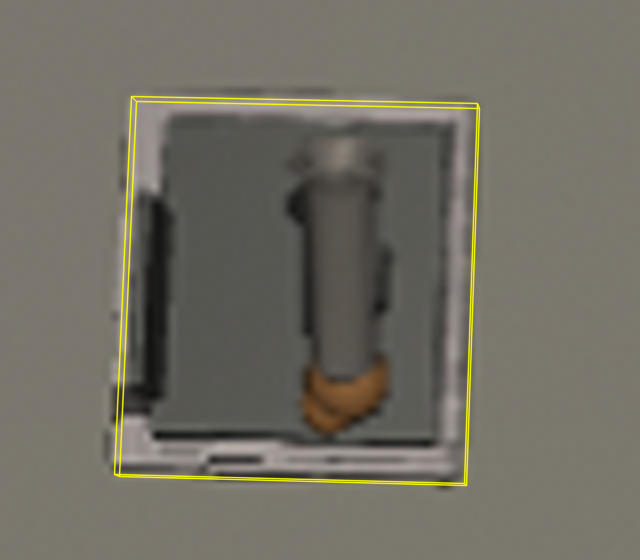

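View pics/s3.png

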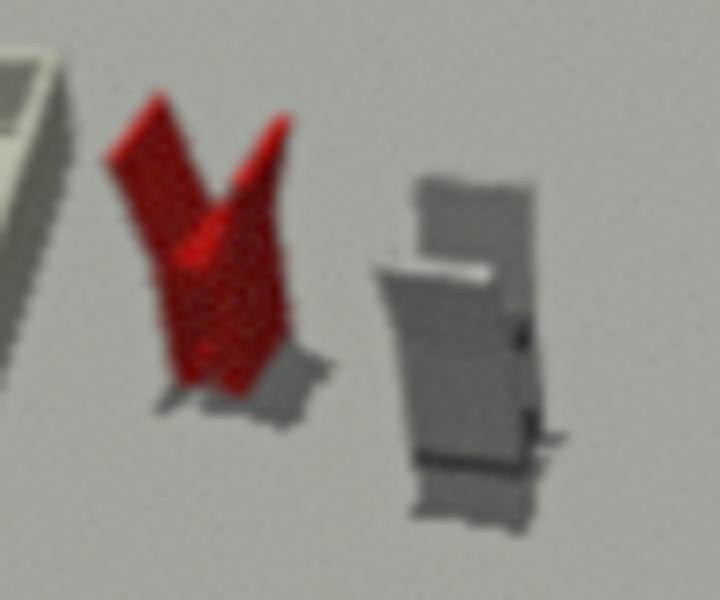

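View pics/t3.png

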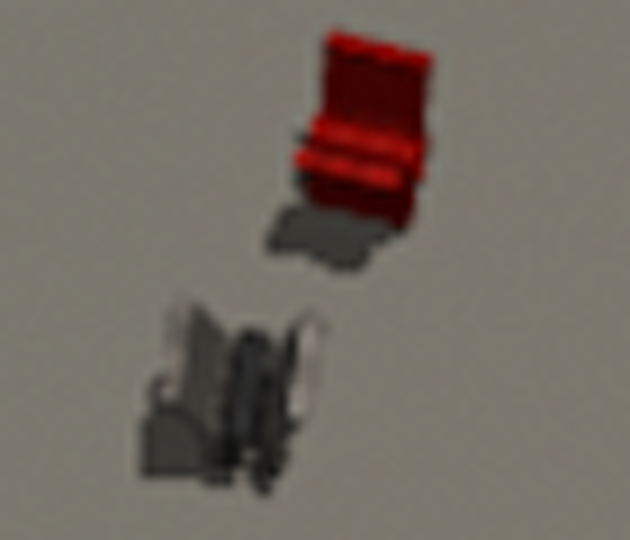

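```bash
cat > fit2.py <<'E'
from h import *
import pickle; S,T=pickle.load(open("c0.pkl","rb"))
def sv(u,v):return (200+u/8-.5,250+v/8-.5)
def tv(u,v):return (260+u/9-.5,140+v/9-.5)
it=[(S,(.015,.02,.075),sv(375,265)),(S,(-.015,.02,.075),sv(492,275)),(S,(.015,-.02,.075),sv(417,178)),(S,(-.015,-.02,.075),sv(535,184)),
(T,(.015,-.02,.075),tv(325,312)),(T,(-.015,-.02,.075),tv(300,425)),(T,(.015,.02,.075),tv(172,300)),(T,(-.015,.02,.075),tv(158,395))]
q,r=fitp(it,(.66,.08,0)); print("clip",np.round(q,4),np.round(r,1).tolist())
for k in("S","T"):
    q2,r=fitp([i for i in it if (i[0] is S)==(k=="S")],(.66,.08,0)); print(k,np.round(q2,4))
M=pose(*q)
segs=[]
for s in(1,-1):
    prof=[(s*.004,0),(s*.0115,.04),(s*.017,.062),(s*.02,.075)]
    for x in(-.015,.015):
        for a,b in zip(prof,prof[1:]): segs.append(((x,*a),(x,*b)))
    for p in prof: segs.append(((-.015,*p),(.015,*p)))
segs=[(tf(M,a)[0],tf(M,b)[0]) for a,b in segs]
draw(S,(200,250,90,75),8,segs,"pics/s4.png"); draw(T,(260,140,70,60),9,segs,"pics/t4.png")
# stand parts
M=pose(.4787,.1918,-.0399)
segs=box(0,0,.005,.12,.11,.01)+box(-.016,.045,.04,.06,.0087,.06)
c,s=np.cos(np.radians(35)),np.sin(np.radians(35))
mo=np.array([.03,-.018,.085]); ax=np.array([c,0,s]); up=np.array([-s,0,c]); yy=np.array([0,1,0])
def ring(o,rad):
    t=np.linspace(0,2*np.pi,25); P=[o+rad*(np.cos(a)*up+np.sin(a)*yy) for a in t]; return list(zip(P,P[1:]))
segs+=ring(mo,.0155)+ring(mo-.072*ax,.01)+ring(mo-.016*ax,.01)
segs=[(tf(M,a)[0],tf(M,b)[0]) for a,b in segs]
draw(S,(295,290,110,90),7,segs,"pics/s5.png"); draw(T,(205,220,80,70),8,segs,"pics/t5.png")
import cv2
for n in "45":
    a=cv2.imread(f"pics/s{n}.png");b=cv2.imread(f"pics/t{n}.png");h=400
    f=lambda i:cv2.resize(i,(int(i.shape[1]*h/i.shape[0]),h))
    cv2.imwrite(f"pics/st{n}.png",np.hstack([f(a)[:, :400],f(b)[:, :400]]) if 0 else cv2.resize(np.hstack([f(a),f(b)]),None,fx=.85,fy=.85))
E
python3 fit2.py
```

```text
clip [ 0.6563  0.0753 -0.1536] [[-0.4, 0.2], [-0.2, 0.5], [0.1, -1.5], [-0.3, -0.8], [-0.8, 0.7], [0.2, -0.1], [0.1, -0.1], [-0.1, 1.1]]
S [ 0.6557  0.0763 -0.1427]
T [ 0.6573  0.0749 -0.1732]
```

View pics/st4.png

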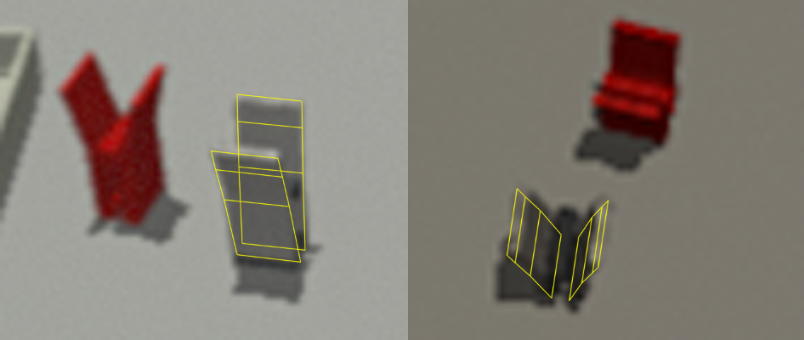

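View pics/s5.png

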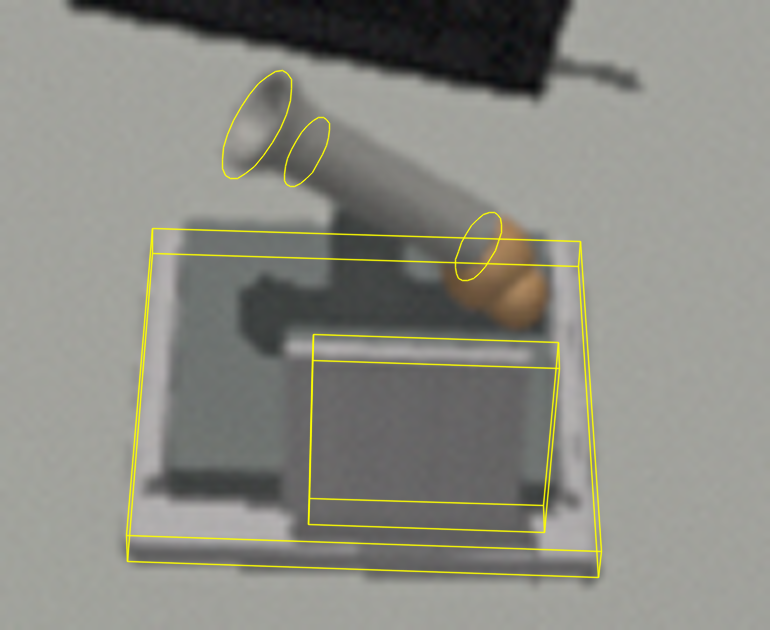

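View pics/t5.png

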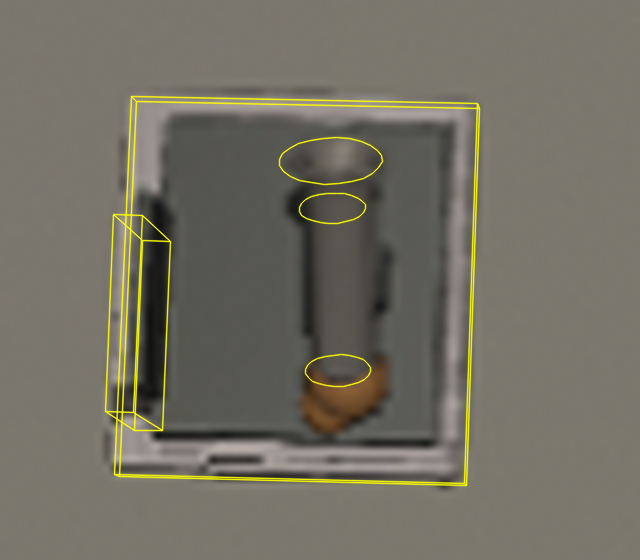

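```bash
cat >> h.py <<'E'
def cmd(pos,xang,pitch=0.0,src=None):
    """turn (deg, tool axes) then shift (mm, in the NEW tool axes) to reach TCP pos with
    tool x horizontal at xang; tool y = down, then rotated about tool x by pitch(rad)"""
    o=bot.get_obs() if src is None else src
    A=R.from_quat(o["tool_rot"]); x=np.array([np.cos(xang),np.sin(xang),0]);y=np.array([0,0,-1.]);z=np.cross(x,y)
    B=R.from_matrix(np.stack([x,y,z],1))*R.from_rotvec([pitch,0,0])
    tr=np.degrees((A.inv()*B).as_rotvec()); d=np.asarray(pos)-o["eef_pos"]
    print("turn",np.round(tr,2),"shift(new axes)",np.round(B.inv().apply(d)*1e3,1),"shift(cur axes)",np.round(A.inv().apply(d)*1e3,1))
def st():
    o=bot.get_obs();print("t",round(o["clock"],2),"pos",np.round(o["eef_pos"],4),"w",round(o["grip_width"],4),"F",np.round(o["ft_force"],1),"j",np.round(o["joint_pos"],2)); print(np.round(R.from_quat(o["tool_rot"]).as_matrix(),3).tolist())
E
python3 - <<'E'
from h import *
cmd((.6565,.0755,.15),np.pi/2-.15)
import pickle; S,T=pickle.load(open("c0.pkl","rb"))
print(onz(S,(256.7,305.8),0),onz(T,(289.8,186.1),0),onz(S,(255.6,302.7),.004),onz(T,(285.4,185.8),.004))
E
```

```text
turn [ -0.   -13.86   0.  ] shift(new axes) [-312.7   54.9 -518.1] shift(cur axes) [-179.5   54.9 -577.9]
[0.66145528 0.07729862] [0.65767069 0.06856122] [0.66403561 0.07218183] [0.6577214  0.07970916]
```

```bash
python3 -m inch '0 -6.9 0 0 0 0 0; 0 -6.9 0 0 0 0 0; 0 0 0 -31.3 5.5 -51.8 0; 0 0 0 -31.3 5.5 -51.8 0; 0 0 0 -31.3 5.5 -51.8 0; 0 0 0 -31.3 5.5 -51.8 0; 0 0 0 -31.3 5.5 -51.8 0; 0 0 0 -31.3 5.5 -51.8 0; 0 0 0 -31.3 5.5 -51.8 0; 0 0 0 -31.3 5.5 -51.8 0; 0 0 0 -31.3 5.5 -51.8 0; 0 0 0 -31.3 5.5 -51.8 0'
python3 - <<'E'
from h import *
st(); cmd((.658,.0755,.08),np.pi/2-.15)
S=bot.camera("side");T=bot.camera("top");st()
p=bot.get_obs()["eef_pos"]; print(proj(S,p),proj(T,p))
draw(S,(200,200,120,120),5,[(p,p+[0,0,.001])],"pics/s6.png"); draw(T,(240,120,100,100),6,[(p,p+[0,0,.001])],"pics/t6.png")
a=cv2.imread("pics/s6.png");b=cv2.imread("pics/t6.png");cv2.imwrite("pics/st6.png",cv2.resize(np.hstack([a,b]),None,fx=.66,fy=.66) if 0 else np.hstack([cv2.resize(a,(400,400)),cv2.resize(b,(400,400))]))
E
```

```text
clock: 3.8
eef_pos: [0.6574, 0.0734, 0.1497]
tool_rot: [0.536, 0.461, -0.461, -0.536]
ft_force: [0.7, 0.9, 0.8]
grip_width: 0.0855
t 3.8 pos [0.6574 0.0734 0.1497] w 0.0855 F [0.7 0.9 0.8] j [0.11 0.59 0.4  1.37 0.   0.26]
[[0.15, 0.0, -0.989], [0.989, 0.0, 0.15], [0.0, -1.0, -0.0]]
turn [ 0.01 -0.06  0.02] shift(new axes) [ 2.2 69.7 -0.3] shift(cur axes) [ 2.2 69.7 -0.2]
t 3.9 pos [0.659  0.0697 0.1466] w 0.0853 F [-0.6 -0.7  0.5] j [ 0.11  0.6   0.4   1.37 -0.    0.26]
[[0.157, -0.001, -0.988], [0.988, -0.002, 0.157], [-0.002, -1.0, 0.001]]
[[251.87476406 246.18401761]] [[286.86560748 171.14545418]]
```

View pics/st6.png

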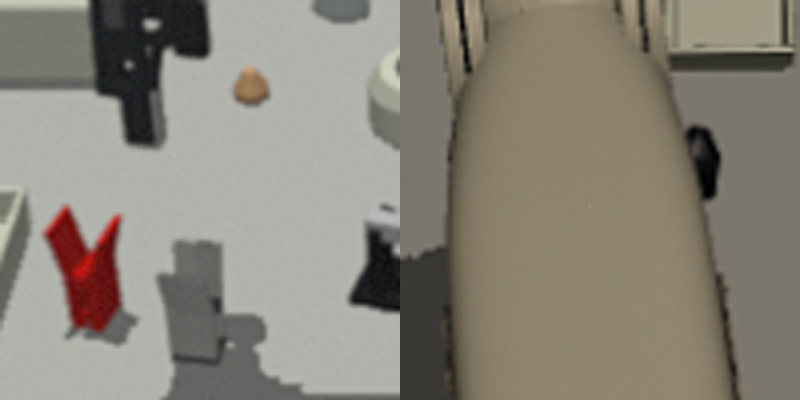

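```bash
python3 -m inch '0 0 0 0 0 0 0; 0 0 0 0 0 0 0'; python3 - <<'E'
from h import *
st(); o=bot.get_obs(); p=o["eef_pos"]; M=R.from_quat(o["tool_rot"]).as_matrix()
S=bot.camera("side")
f=p+M@[.0427,-.013,0]; g=p+M@[.057,-.013,0]
w=M@[0,0,.011]
draw(S,(200,200,120,120),6,[(f-w,f+w),(g-w,g+w),(f-w,g-w),(f+w,g+w)],"pics/s7.png")
cmd((.658,.0755,.08),np.pi/2-.15)
E
```

```text
clock: 4.15
eef_pos: [0.6553, 0.0758, 0.1504]
tool_rot: [-0.536, -0.461, 0.461, 0.536]
ft_force: [-0.4, -0.5, 0.9]
grip_width: 0.0855
t 4.15 pos [0.6553 0.0758 0.1504] w 0.0855 F [-0.4 -0.5  0.9] j [0.12 0.59 0.39 1.37 0.   0.26]
[[0.149, 0.0, -0.989], [0.989, 0.0, 0.149], [0.0, -1.0, 0.0]]
turn [0.03 0.05 0.02] shift(new axes) [-0.1 70.7 -2.8] shift(cur axes) [-0.1 70.7 -2.7]
```

View pics/s7.png

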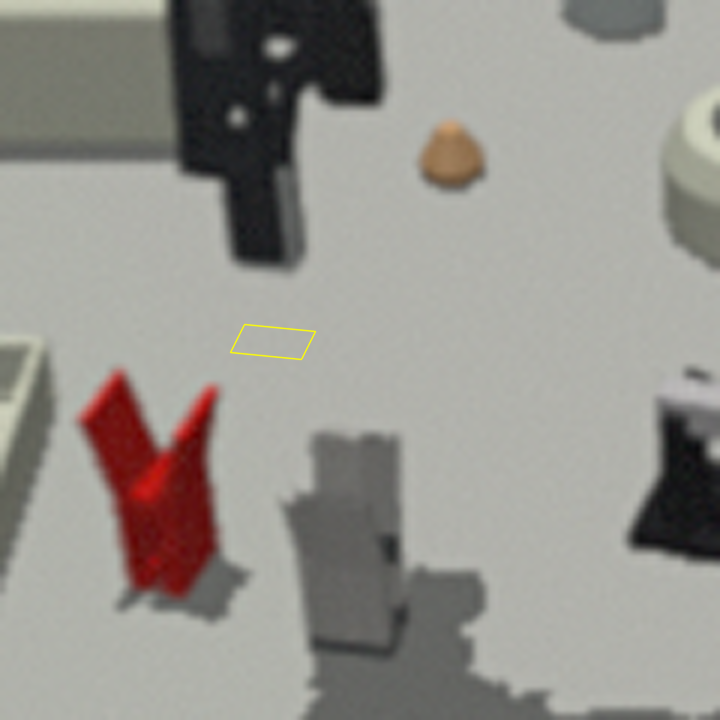

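```bash
python3 - <<'E'
from h import *
o=bot.get_obs(); p=o["eef_pos"]; M=R.from_quat(o["tool_rot"]).as_matrix()
S=bot.camera("side")
segs=[];cols=[]
for s,c in((1,(0,255,255)),(-1,(255,255,0))):
    for a,b in box(s*.05,-.013-.0325,0,.0145,.065,.022): segs.append((p+M@a,p+M@b)); cols.append(c)
for a,b in box(0,-.073-.05,0,.085,.1,.076): segs.append((p+M@a,p+M@b)); cols.append((255,0,255))
draw(S,(160,110,160,150),5,segs,"pics/s8.png",cols)
draw(S,(160,110,160,150),5,[],"pics/s8b.png",cols)
E
```

```text
(no output)
```

View pics/s8.png

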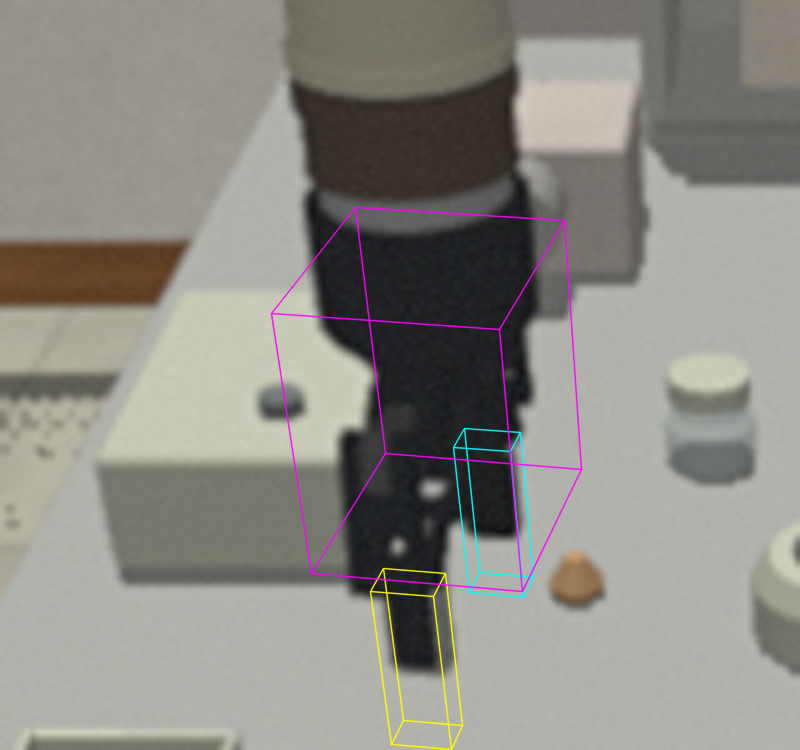

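View pics/s8b.png

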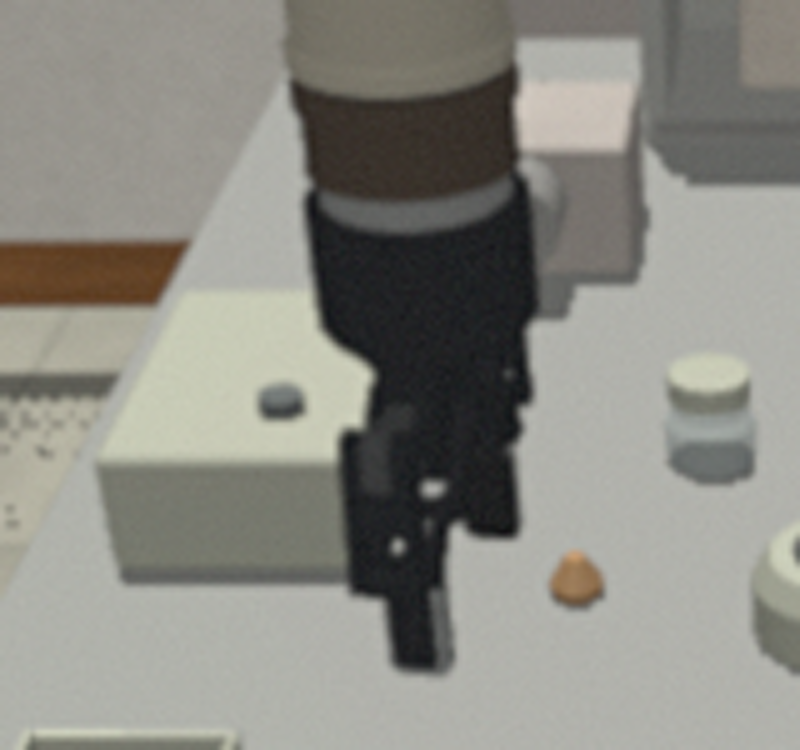

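```bash
python3 - <<'E'
from h import *
import pickle; S,T=pickle.load(open("c0.pkl","rb"))
p=np.array([0.19067819, 0.46147598, 0.20402146]); M=R.from_quat([ 0.58817337,  0.39251929, -0.39370422, -0.58734801]).as_matrix()
for nm,C,roi in(("t",T,(30,340,130,100)),("s",S,(540,220,100,200))):
    segs=[];cols=[]
    for s,c in((1,(0,255,255)),(-1,(255,255,0))):
        for a,b in box(s*.05,-.013-.0325,0,.0145,.065,.022): segs.append((p+M@a,p+M@b)); cols.append(c)
    segs.append((p,p+[0,0,.002]));cols.append((0,0,255))
    draw(C,roi,5 if nm=="t" else 3,segs,f"pics/{nm}9.png",cols)
a=cv2.imread("pics/s9.png");b=cv2.imread("pics/t9.png");print(a.shape,b.shape)
E
```

```text
(600, 300, 3) (500, 650, 3)
```

View pics/t9.png

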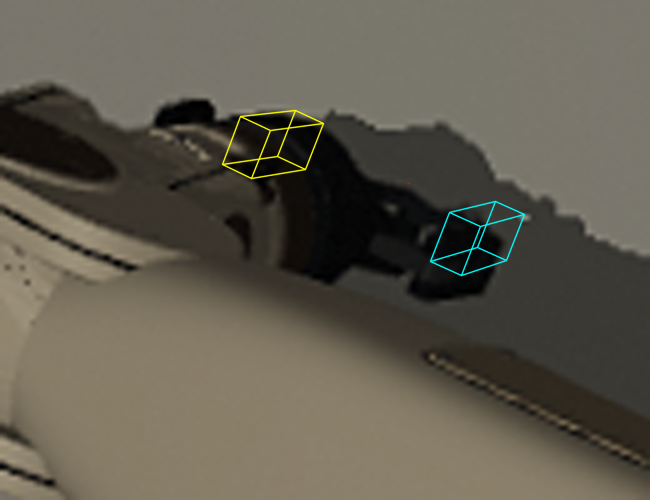

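View pics/s9.png

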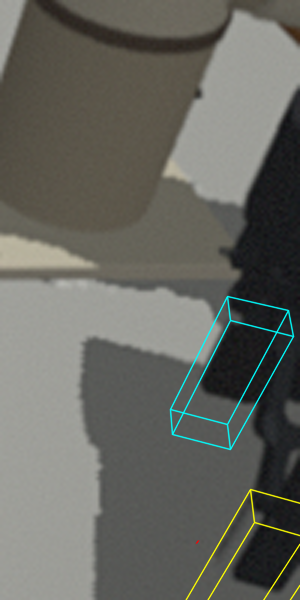

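```bash
python3 -m inch '0 0 0 0 0 0 0.45; 0 0 0 0 0 0 0.45;0 0 0 0 0 0 0.45;0 0 0 0 0 0 0.45;0 0 0 0 0 0 0.45;0 0 0 0 0 0 0.45'; python3 - <<'E'
from h import *
o=bot.get_obs(); p=o["eef_pos"]; M=R.from_quat(o["tool_rot"]).as_matrix();st()
S=bot.camera("side"); w=o["grip_width"]/2
segs=[];cols=[]
for s,c in((1,(0,255,255)),(-1,(255,255,0))):
    for a,b in box(s*(w+.007),-.0325,0,.0145,.065,.022): segs.append((p+M@a,p+M@b)); cols.append(c)
segs.append((p,p+[0,0,.002]));cols.append((0,0,255))
draw(S,(180,150,140,120),5,segs,"pics/s10.png",cols)
E
```

```text
clock: 5.0
eef_pos: [0.656, 0.0747, 0.1498]
tool_rot: [-0.536, -0.461, 0.461, 0.536]
ft_force: [0.4, -0.4, -0.6]
grip_width: 0.0473
t 5.0 pos [0.656  0.0747 0.1498] w 0.0473 F [ 0.4 -0.4 -0.6] j [0.11 0.59 0.39 1.37 0.   0.26]
[[0.151, -0.0, -0.989], [0.989, 0.0, 0.151], [0.0, -1.0, 0.0]]
```

View pics/s10.png

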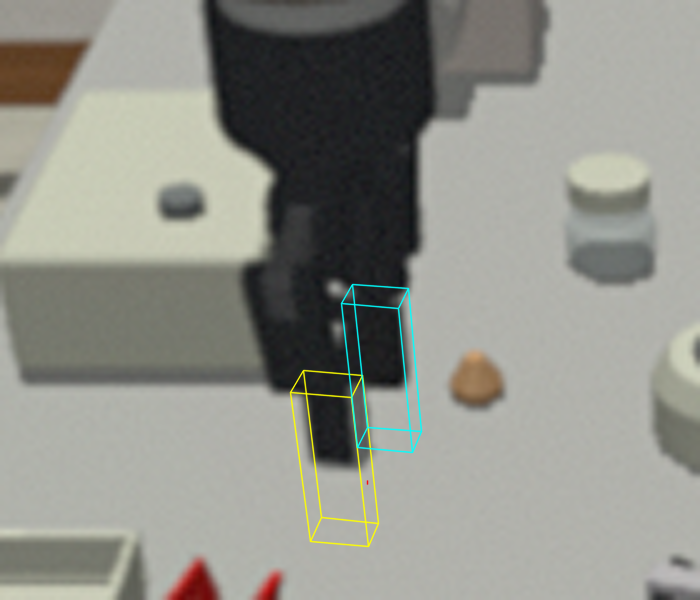

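```bash
python3 - <<'E'
from h import *
o=bot.get_obs(); p=o["eef_pos"]
S=bot.camera("side");T=bot.camera("top")
segs=[];cols=[]
for h,c in((.15,(0,255,255)),(.16,(255,0,255)),(.17,(255,255,0)),(.19,(0,255,0))):
    t=np.linspace(0,2*np.pi,33);P=[p+[.0375*np.cos(a),.0375*np.sin(a),h] for a in t]
    for a,b in zip(P,P[1:]): segs.append((a,b));cols.append(c)
segs.append((p,p+[0,0,.002]));cols.append((0,0,255))
draw(S,(180,90,140,120),5,segs,"pics/s11.png",cols)
E
```

```text
(no output)
```

View pics/s11.png

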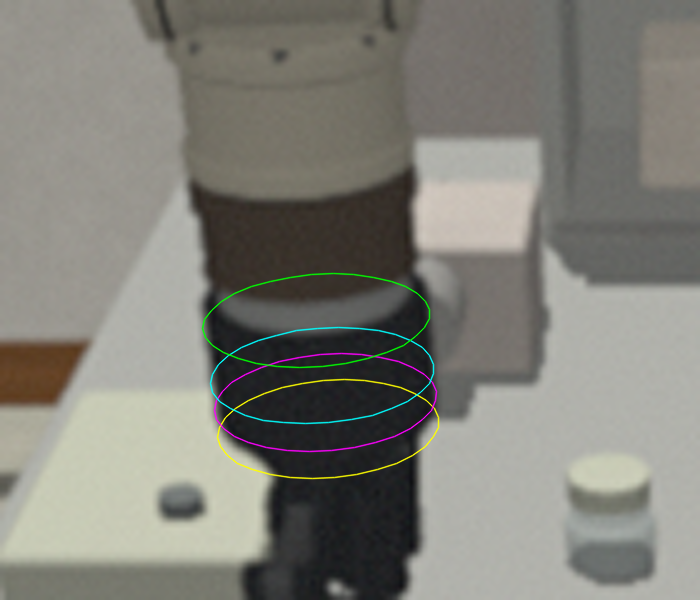

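```bash
python3 -m inch '0 0 0 0 15 -1.5 0; 0 0 0 0 20 0 0; 0 0 0 0 20 0 0; 0 0 0 0 20 0 0; 0 0 0 0 0 0 0; 0 0 0 0 0 0 0'; python3 - <<'E'
from h import *
o=bot.get_obs(); p=o["eef_pos"]; M=R.from_quat(o["tool_rot"]).as_matrix();st()
S=bot.camera("side"); w=o["grip_width"]/2
segs=[];cols=[]
for s,c in((1,(0,255,255)),(-1,(255,255,0))):
    for a,b in box(s*(w+.007),-.0325-.013,0,.0145,.065,.022): segs.append((p+M@a,p+M@b)); cols.append(c)
draw(S,(180,200,140,120),5,[],"pics/s12.png",cols)
E
```

```text
clock: 5.9
eef_pos: [0.6577, 0.0746, 0.0751]
tool_rot: [0.536, 0.461, -0.461, -0.536]
ft_force: [-0.2, 0.0, -0.1]
grip_width: 0.0856
t 5.9 pos [0.6577 0.0746 0.0751] w 0.0856 F [-0.2  0.  -0.1] j [ 0.11  0.64  0.27  1.21 -0.    0.26]
[[0.15, 0.0, -0.989], [0.989, -0.0, 0.15], [0.0, -1.0, -0.0]]
```

View pics/s12.png

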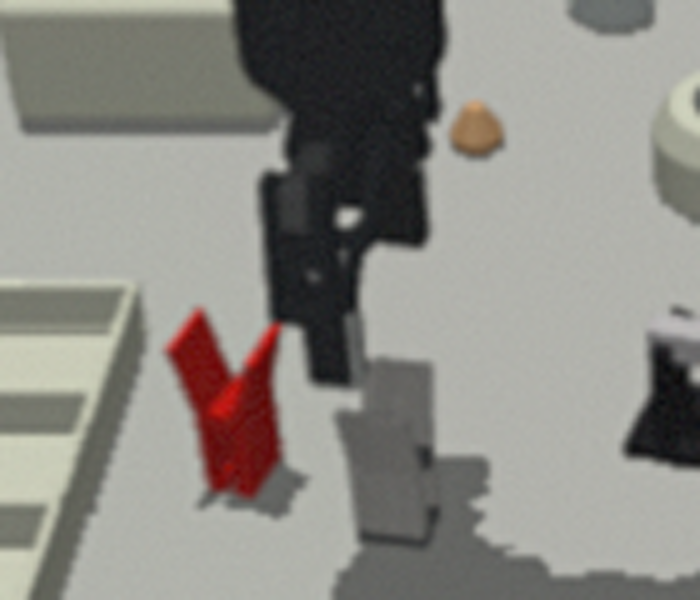

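```bash
python3 - <<'E'
from h import *
import pickle; S,T=pickle.load(open("c0.pkl","rb"))
for z in(.088,.10,.114,.125): print(z,proj(S,(.6577,.0746,z)))
print(proj(S,(.6577,.0746,.075)), "clip top centre px",180+390/5,200+385/5)
print(proj(S,(.6577,.0310,.114)),proj(S,(.6577,-.0116,.114)))
E
```

```text
0.088 [[254.92150299 271.84925305]]
0.1 [[254.38220279 267.04879753]]
0.114 [[253.7433169  261.35426369]]
0.125 [[253.23385982 256.80739913]]
[[255.4972591 276.9677199]] clip top centre px 258.0 277.0
[[256.52166157 248.29130884]] [[259.0445501  236.44863474]]
```

```bash
python3 -m inch '0 0 0 0 12 1 0; 0 0 0 0 12 1 0; 0 0 0 0 11 0 0; 0 0 0 0 0 0 0; 0 0 0 0 0 0 0'; python3 - <<'E'
from h import *
st()
S=bot.camera("side")
draw(S,(180,200,140,120),5,[],"pics/s13.png")
E
```

```text
clock: 6.58
eef_pos: [0.6556, 0.0749, 0.0399]
tool_rot: [0.536, 0.461, -0.461, -0.536]
ft_force: [0.3, 0.1, 0.2]
grip_width: 0.0855
t 6.58 pos [0.6556 0.0749 0.0399] w 0.0855 F [0.3 0.1 0.2] j [ 0.11  0.66  0.22  1.13 -0.    0.26]
[[0.15, 0.0, -0.989], [0.989, -0.0, 0.15], [0.0, -1.0, -0.0]]
```

View pics/s13.png

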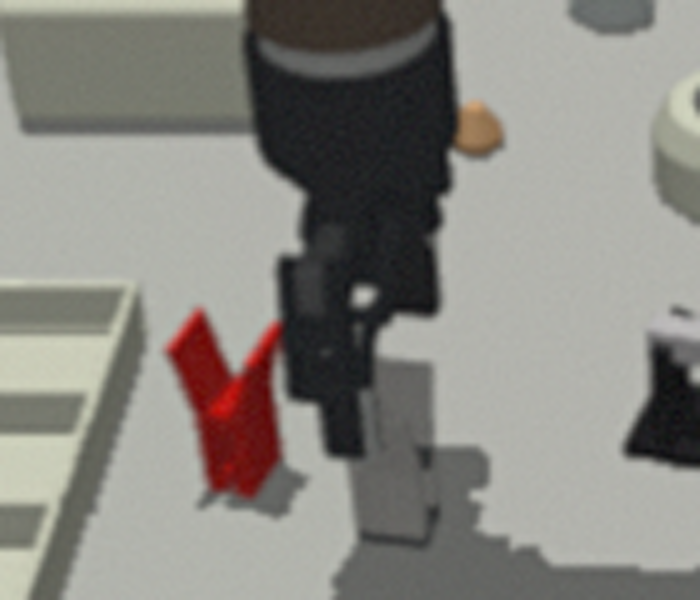

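```bash
python3 -m inch '0 0 0 0 4 3 0; 0 0 0 0 0 0 0.3; 0 0 0 0 0 0 0.5; 0 0 0 0 0 0 0.6; 0 0 0 0 0 0 0.6; 0 0 0 0 0 0 0.6'; python3 - <<'E'
from h import *
st()
S=bot.camera("side")
draw(S,(180,200,140,120),5,[],"pics/s14.png")
E
```

```text
clock: 7.38
eef_pos: [0.6531, 0.0749, 0.0371]
tool_rot: [0.537, 0.461, -0.46, -0.536]
ft_force: [-1.0, -1.5, 5.4]
grip_width: 0.0347
t 7.38 pos [0.6531 0.0749 0.0371] w 0.0347 F [-1.  -1.5  5.4] j [ 0.11  0.66  0.21  1.12 -0.    0.27]
[[0.151, 0.002, -0.989], [0.989, -0.001, 0.151], [-0.0, -1.0, -0.002]]
```

View pics/s14.png

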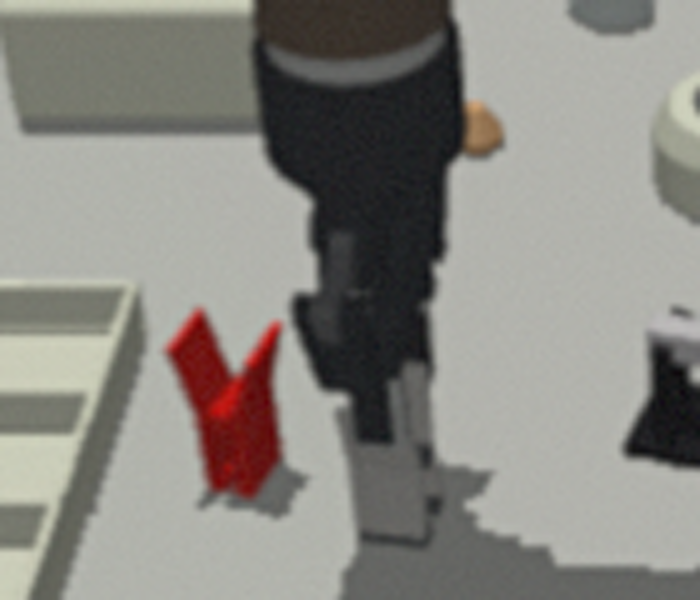

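```bash
python3 -m inch '0 0 0 0 0 0 0.68; 0 0 0 0 0 0 0.75; 0 0 0 0 0 0 0.85; 0 0 0 0 0 0 1; 0 0 0 0 0 0 1;0 0 0 0 0 0 1'; python3 - <<'E'
from h import *
st()
S=bot.camera("side")
draw(S,(180,200,140,120),5,[],"pics/s15.png")
E
```

```text
clock: 8.18
eef_pos: [0.6534, 0.0735, 0.0389]
tool_rot: [0.538, 0.461, -0.46, -0.535]
ft_force: [-3.8, -4.7, 12.6]
grip_width: 0.0203
t 8.18 pos [0.6534 0.0735 0.0389] w 0.0203 F [-3.8 -4.7 12.6] j [ 0.11  0.65  0.21  1.12 -0.    0.27]
[[0.152, 0.003, -0.988], [0.988, -0.003, 0.152], [-0.003, -1.0, -0.003]]
```

View pics/s15.png

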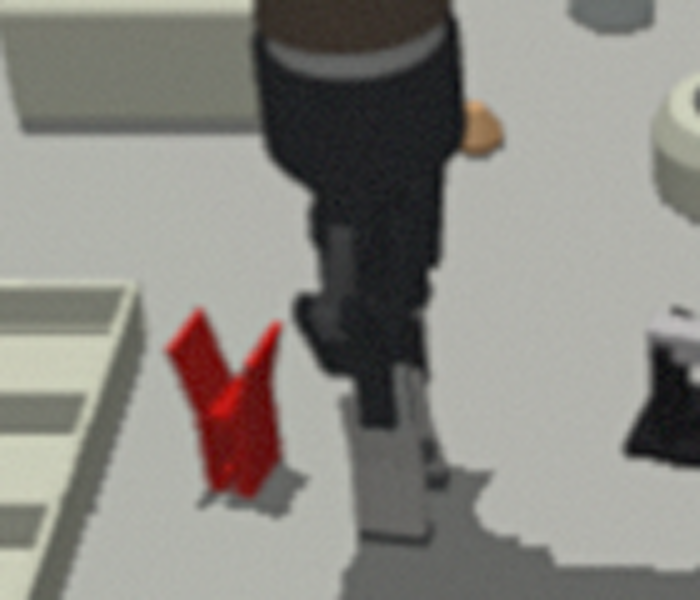

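```bash
python3 - <<'E'
from h import *
import pickle; S,T=pickle.load(open("c0.pkl","rb"))
for y in(.084,.095):
  for z in(.04,.05,.06,.07): print(y,z,proj(S,(.655,y,z)).round(1))
print(proj(S,(.655,.0865,.075)),proj(S,(.655,.0865,.0)), "handle top px",180+370/5,200+397/5,"bottom",180+395/5,200+538/5)
E
```

```text
0.084 0.04 [[257.8 293.4]]
0.084 0.05 [[257.3 289.6]]
0.084 0.06 [[256.9 285.8]]
0.084 0.07 [[256.5 281.9]]
0.095 0.04 [[257.1 297. ]]
0.095 0.05 [[256.7 293.2]]
0.095 0.06 [[256.2 289.4]]
0.095 0.07 [[255.8 285.5]]
[[256.1085132  280.78879446]] [[259.27336932 308.85119636]] handle top px 254.0 279.4 bottom 259.0 307.6
```

```bash
python3 -m inch '0 0 0 0 0 0 0.4; 0 0 0 0 0 0 0.4; 0 0 0 0 0 0 0.4; 0 0 0 0 5 0 0.4; 0 0 0 0 5 0 0.4; 0 0 0 0 0 0 0.6; 0 0 0 0 0 0 0.75; 0 0 0 0 0 0 1; 0 0 0 0 0 0 1; 0 0 0 0 0 0 1'; python3 - <<'E'
from h import *
st()
S=bot.camera("side")
draw(S,(180,200,140,120),5,[],"pics/s16.png")
E
```

```text
clock: 9.48
eef_pos: [0.6533, 0.0739, 0.0277]
tool_rot: [0.538, 0.461, -0.461, -0.535]
ft_force: [-1.7, -3.5, 6.7]
grip_width: 0.0226
t 9.47 pos [0.6533 0.0739 0.0277] w 0.0226 F [-1.7 -3.5  6.7] j [ 0.11  0.66  0.19  1.1  -0.    0.27]
[[0.151, 0.002, -0.988], [0.988, -0.002, 0.151], [-0.002, -1.0, -0.003]]
```

View pics/s16.png

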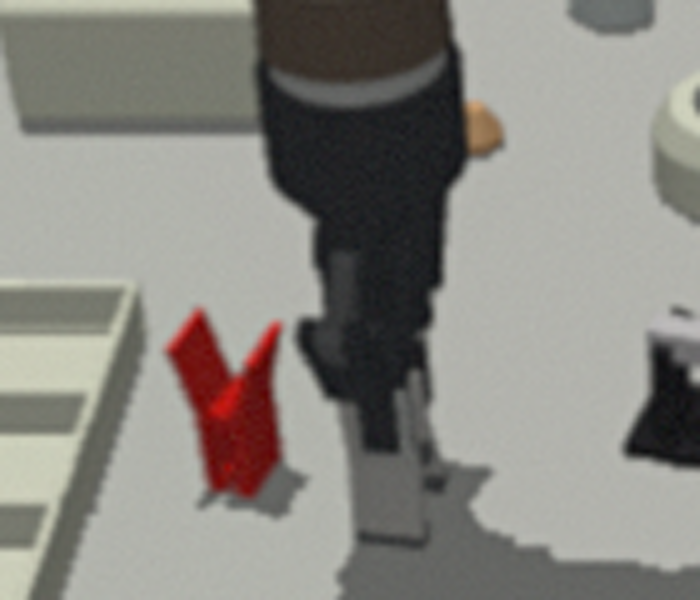

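```bash
python3 -m inch '0 0 0 0 -20 0 1; 0 0 0 0 -40 0 1; 0 0 0 0 -50 0 1; 0 0 0 0 -20 0 1; 0 0 0 0 0 0 1'; python3 - <<'E'
from h import *
import pickle; S,T=pickle.load(open("c0.pkl","rb"))
print(onz(S,(352.7,339.3),.07),onz(S,(356.1,335.7),.07),onz(T,(220.6,259.0),.07))
st()
S=bot.camera("side")
draw(S,(180,150,140,120),5,[],"pics/s17.png")
draw(T,(205,225,40,55),10,[],"pics/t17.png")
cmd((.4705,.2365,.15),np.pi/2-.04)
E
```

```text
clock: 10.15
eef_pos: [0.6539, 0.0755, 0.1582]
tool_rot: [0.537, 0.462, -0.459, -0.535]
ft_force: [-0.6, -0.3, -0.9]
grip_width: 0.021
[0.47128764 0.23665027] [0.46504619 0.22822765] [0.46358288 0.23563549]
t 10.15 pos [0.6539 0.0755 0.1582] w 0.021 F [-0.6 -0.3 -0.9] j [0.11 0.58 0.39 1.38 0.   0.27]
[[0.15, 0.005, -0.989], [0.989, 0.001, 0.15], [0.001, -1.0, -0.005]]
turn [ 0.05 -6.36  0.02] shift(new axes) [153.7   6.1 188.5] shift(cur axes) [131.9   5.9 204.4]
```

View pics/s17.png

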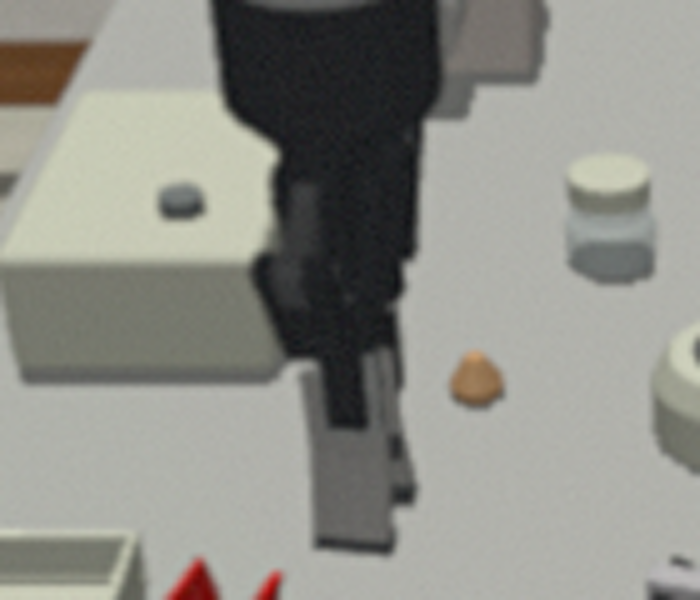

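View pics/t17.png

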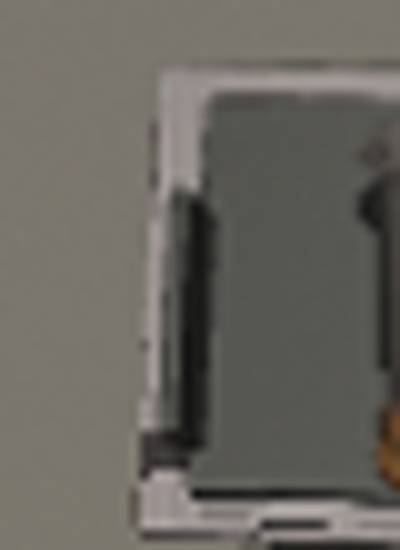

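```bash
python3 -m inch '0 -6.4 0 0 0 0 1; 0 0 0 20 0 25 1; 0 0 0 35 0 44 1; 0 0 0 35 0 44 1; 0 0 0 35 0 44 1; 0 0 0 20 0 23 1; 0 0 0 8 0 10 1; 0 0 0 0 0 0 1; 0 0 0 0 0 0 1; 0 0 0 0 0 0 1'; python3 - <<'E'
from h import *
import pickle
st(); o=bot.get_obs(); p=o["eef_pos"]
S=bot.camera("side");T=bot.camera("top"); pickle.dump((S,T),open("c1.pkl","wb"))
draw(S,(290,220,120,160),3.6,[],"pics/s18.png")
draw(T,(180,190,110,100),5,[],"pics/t18.png")
a=cv2.imread("pics/s18.png");cmd((.469,.2357,.15),np.pi/2-.04)
b=cv2.resize(S["color"][220:380,290:410],None,fx=3.75,fy=3.75,interpolation=cv2.INTER_CUBIC);cv2.imwrite("pics/s18.png",b)
E
```

```text
clock: 11.45
eef_pos: [0.4695, 0.2348, 0.1556]
tool_rot: [0.51, 0.49, -0.49, -0.51]
ft_force: [-0.5, 0.7, -1.0]
grip_width: 0.0211
t 11.45 pos [0.4695 0.2348 0.1556] w 0.0211 F [-0.5  0.7 -1. ] j [ 0.46  0.32 -0.02  1.23 -0.    0.5 ]
[[0.041, 0.0, -0.999], [0.999, -0.0, 0.041], [-0.0, -1.0, -0.0]]
turn [-0.   -0.04 -0.01] shift(new axes) [0.7 5.7 0.3] shift(cur axes) [0.7 5.7 0.3]
```

View pics/s18.png

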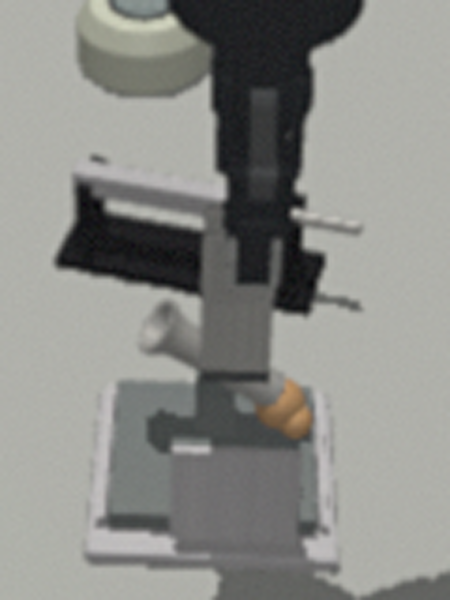

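View pics/t18.png

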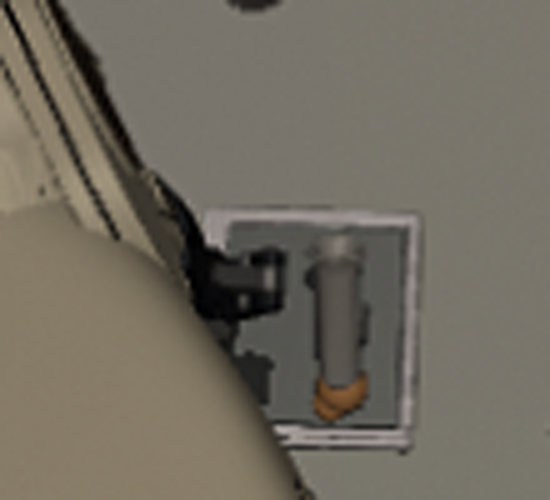

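```bash
python3 - <<'E'
from h import *
import pickle; S,T=pickle.load(open("c1.pkl","rb"))
for y in(.245,.248,.251):
  for z in(.122,.128,.134): print(y,z,proj(S,(.469,y,z)).round(1))
S0=bot.spot_point("clip_jaws","side");print(S0[:3]);print(bot.spot_point("stand_edge","side")[:2],bot.spot_point("clip","side")[:2])
E
```

```text
0.245 0.122 [[355.4 320.8]]
0.245 0.128 [[355.6 318.2]]
0.245 0.134 [[355.7 315.5]]
0.248 0.122 [[355.5 322.2]]
0.248 0.128 [[355.7 319.5]]
0.248 0.134 [[355.8 316.8]]
0.251 0.122 [[355.6 323.5]]
0.251 0.128 [[355.8 320.8]]
0.251 0.134 [[355.9 318.1]]
[{'point': [226.1, 294.8], 'conf': 0.95}, {'point': [350.3, 315.4], 'conf': 0.67}, {'point': [242.8, 359.8], 'conf': 0.58}]
[{'point': [354.3, 340.1], 'conf': 0.76}] [{'point': [349.5, 317.6], 'conf': 0.93}, {'point': [228.0, 292.3], 'conf': 0.86}]
```

```bash
python3 -m inch '0 0 0 0.5 15 0 1; 0 0 0 0 20 0 1; 0 0 0 0 15 0 1; 0 0 0 0 8 0 1; 0 0 0 0 5 0 1; 0 0 0 0 5 0 1; 0 0 0 0 0 0 1'; python3 - <<'E'
from h import *
import pickle
st(); S=bot.camera("side")
b=cv2.resize(S["color"][250:390,290:410],None,fx=5,fy=5,interpolation=cv2.INTER_CUBIC)[:, :];cv2.imwrite("pics/s19.png",cv2.resize(b,None,fx=.85,fy=.85))
E
```

```text
clock: 12.58
eef_pos: [0.4687, 0.2362, 0.0879]
tool_rot: [-0.51, -0.49, 0.49, 0.51]
ft_force: [1.0, -0.7, -0.1]
grip_width: 0.0207
t 12.57 pos [0.4687 0.2362 0.0879] w 0.0207 F [ 1.  -0.7 -0.1] j [ 0.47  0.37 -0.13  1.07  0.    0.51]
[[0.039, -0.0, -0.999], [0.999, 0.0, 0.039], [0.0, -1.0, 0.0]]
```

View pics/s19.png

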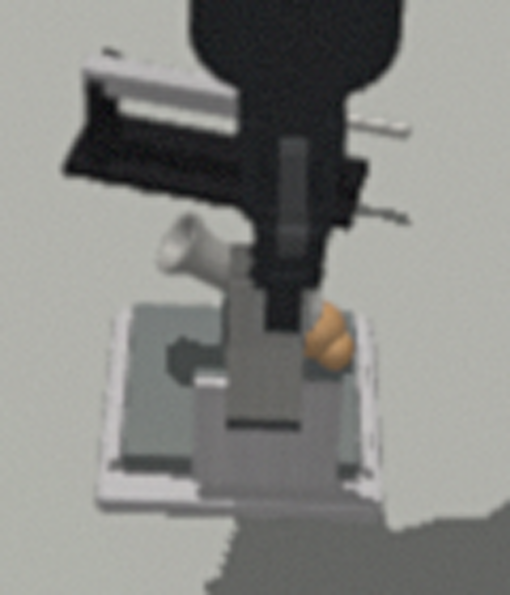

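```bash
python3 -m inch '0 0 0 0 6 0 1; 0 0 0 0 6 0 1; 0 0 0 0 5 0 1; 0 0 0 0 0 0 1; 0 0 0 0 0 0 1'; python3 - <<'E'
from h import *
st()
E
```

```text
clock: 13.25
eef_pos: [0.4688, 0.2362, 0.0709]
tool_rot: [0.51, 0.49, -0.49, -0.51]
ft_force: [-0.3, -0.0, -0.6]
grip_width: 0.0212
t 13.25 pos [0.4688 0.2362 0.0709] w 0.0212 F [-0.3 -0.  -0.6] j [ 0.47  0.39 -0.16  1.03  0.    0.51]
[[0.039, 0.0, -0.999], [0.999, 0.0, 0.039], [0.0, -1.0, -0.0]]
```

```bash
python3 -m inch '0 0 0 0 0 0 0.7; 0 0 0 0 0 0 0.6; 0 0 0 0 0 0 0.5; 0 0 0 0 0 0 0.43; 0 0 0 0 0 0 0.43; 0 0 0 0 0 0 0.43'; python3 - <<'E'
from h import *
st(); S=bot.camera("side")
cv2.imwrite("pics/s20.png",cv2.resize(S["color"][250:390,290:410],None,fx=4.2,fy=4.2,interpolation=cv2.INTER_CUBIC))
E
```

```text
clock: 14.0
eef_pos: [0.4687, 0.2361, 0.071]
tool_rot: [0.51, 0.49, -0.49, -0.51]
ft_force: [0.6, -0.5, 0.0]
grip_width: 0.0485
t 14.0 pos [0.4687 0.2361 0.071 ] w 0.0485 F [ 0.6 -0.5  0. ] j [ 0.47  0.39 -0.16  1.03 -0.    0.51]
[[0.039, 0.0, -0.999], [0.999, 0.0, 0.039], [0.0, -1.0, -0.0]]
```

View pics/s20.png

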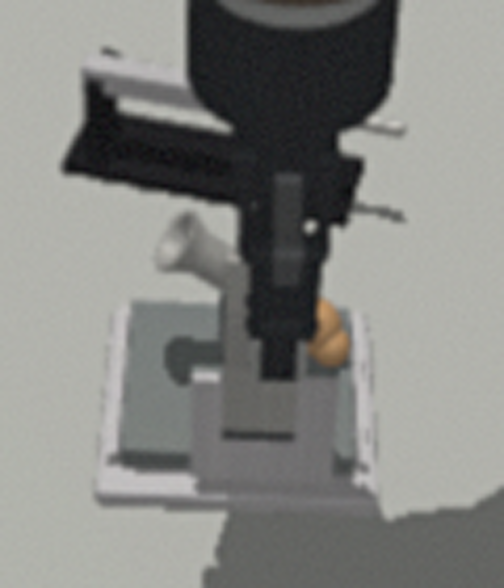

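```bash
python3 -m inch '0 0 0 0 -10 0 0.43; 0 0 0 0 -25 0 0.43; 0 0 0 0 -50 0 0.43; 0 0 0 0 -50 0 0.2; 0 0 0 -50 -15 -20 0; 0 0 0 -55 0 -20 0; 0 0 0 -55 0 -20 0; 0 0 0 -30 0 -10 0; 0 0 0 0 0 0 0;0 0 0 0 0 0 0'; python3 - <<'E'
from h import *
import pickle
st(); S=bot.camera("side");T=bot.camera("top");pickle.dump((S,T),open("c2.pkl","wb"))
for n in ["guide_mouth","guide","clip_jaws","stand_edge","rod","rod_tip","rod_collar","reader_window"]:
    a=bot.spot_point(n,"side");b=bot.spot_point(n,"top")
    print(n,[(np.round(d["point"],1).tolist(),round(d["conf"],2)) for d in a[:2]],[(np.round(d["point"],1).tolist(),round(d["conf"],2)) for d in b[:2]])
    if a and b:
        p,e=tri([S,T],[a[0]["point"],b[0]["point"]]); print("   ",np.round(p,4),round(e,2))
a=cv2.resize(S["color"][250:390,280:400],None,fx=4,fy=4,interpolation=cv2.INTER_CUBIC);b=cv2.resize(T["color"][200:300,200:320],(0,0),fx=3,fy=3,interpolation=cv2.INTER_CUBIC)
cv2.imwrite("pics/s21.png",a)
cv2.imwrite("pics/t21.png",cv2.resize(T["color"][190:300,195:335],None,fx=5,fy=5,interpolation=cv2.INTER_CUBIC))
E
```

```text
clock: 15.3
eef_pos: [0.531, 0.0439, 0.2213]
tool_rot: [-0.51, -0.49, 0.49, 0.51]
ft_force: [-0.6, 0.0, -0.0]
grip_width: 0.0855
t 15.3 pos [0.531  0.0439 0.2213] w 0.0855 F [-0.6  0.  -0. ] j [0.08 0.3  0.13 1.4  0.   0.12]
[[0.039, 0.0, -0.999], [0.999, 0.0, 0.039], [0.0, -1.0, -0.0]]
guide_mouth [([328.7, 307.5], 0.75)] [([245.5, 241.8], 0.74)]
    [0.5089 0.1727 0.0835] 2.55
guide [([366.7, 326.7], 0.61)] [([245.0, 264.7], 0.52)]
    [0.4455 0.1802 0.0444] 2.47
clip_jaws [([350.1, 344.7], 0.65), ([227.3, 290.5], 0.59)] [([221.7, 254.5], 0.62)]
    [0.4756 0.2353 0.0553] 0.31
stand_edge [([354.0, 335.3], 0.68)] [([222.5, 257.0], 0.89)]
    [0.4686 0.2304 0.0732] 0.24
rod [([332.1, 266.7], 0.93)] []
rod_tip [([388.7, 279.6], 0.56)] [([245.0, 241.2], 0.53)]
    [0.4399 0.1758 0.1591] 23.26
rod_collar [([357.3, 274.8], 0.81)] []
reader_window [([331.5, 223.4], 0.62)] [([392.7, 238.8], 0.87)]
    [ 0.5074 -0.1865  0.0359] 1.32
```

View pics/s21.png

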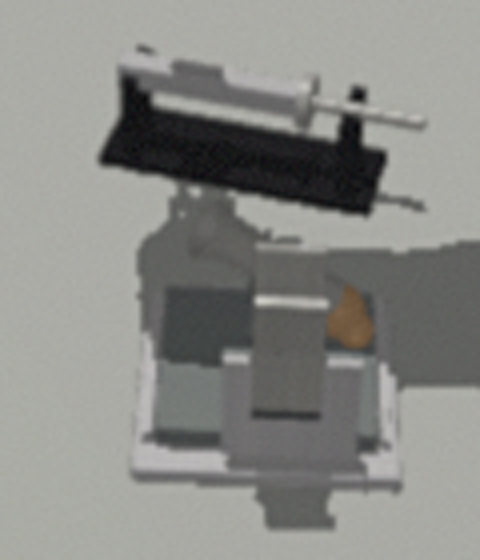

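View pics/t21.png

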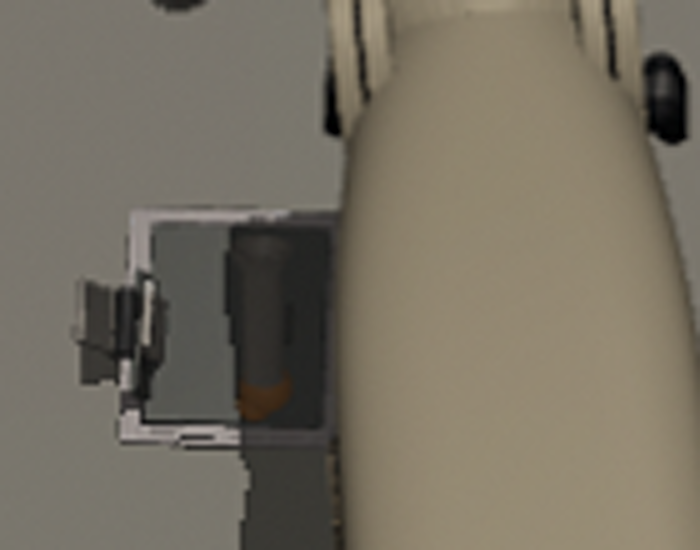

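```bash
python3 - <<'E'
from h import *
import pickle; S,T=pickle.load(open("c0.pkl","rb"))
pts={"o":((0,0,.05),(331.1,269.5),(309.4,239.5)),"t":((-.116,0,.05),(388.0,279.4),(294.7,289.5)),"c":((-.056,0,.05),(359.8,274.5),(302.4,263.6))}
it=[]
for k,(l,s,t) in pts.items(): it+=[(S,l,s),(T,l,t)]
q,r=fitp(it,(.5,.02,-.3));print(np.round(q,4),np.round(r,1).tolist())
for C in(S,T): print(fitp([i for i in it if i[0] is C],(.5,.02,-.3))[0])
M=pose(*q)
segs=box(0,0,.05,.1,.014,.016)+box(-.083,0,.05,.066,.008,.008)+box(-.053,0,.05,.006,.03,.03)+box(.04,0,.0265,.008,.034,.053)+box(-.078,0,.0265,.008,.034,.053)
segs=[(tf(M,a)[0],tf(M,b)[0]) for a,b in segs]
draw(S,(290,250,110,60),7,segs,"pics/s22.png"); draw(T,(270,210,70,90),6.5 and 6,segs,"pics/t22.png")
E
```

```text
[ 0.5031  0.0206 -0.2902] [[1.7, 0.7], [-0.2, 3.0], [-1.0, 0.9], [1.6, -1.4], [-1.2, 0.5], [0.6, 0.8]]
[ 0.50213162  0.01950443 -0.26985974]
[ 0.50461872  0.0207673  -0.31620579]
```

View pics/s22.png

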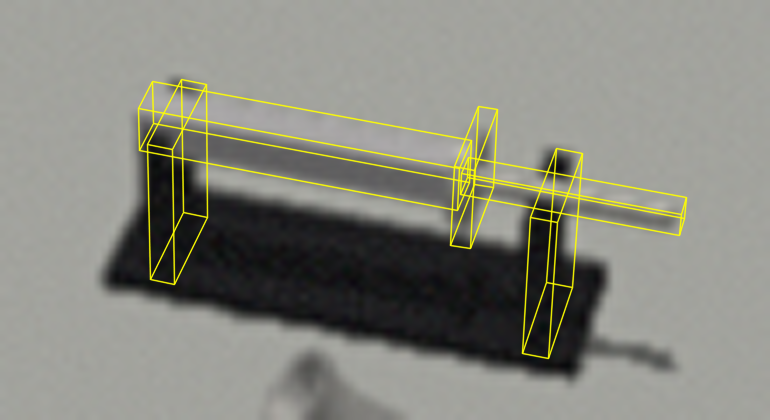

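View pics/t22.png

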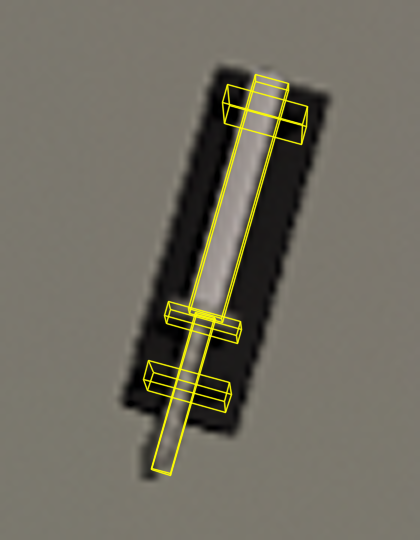

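```bash
python3 - <<'E'
from h import *
st(); cmd((.5035,.020,.07),np.pi/2-.285)
E
```

```text
t 16.2 pos [0.5312 0.0435 0.2209] w 0.0858 F [ 0.   0.4 -0.1] j [0.08 0.3  0.13 1.4  0.   0.12]
[[0.039, 0.0, -0.999], [0.999, 0.0, 0.039], [0.0, -1.0, -0.0]]
turn [ 0.   14.07  0.  ] shift(new axes) [-30.3 150.9  20. ] shift(cur axes) [-24.5 150.9  26.7]
```

```bash
python3 -m inch '0 7 0 0 0 0 0; 0 7 0 0 0 0 0; 0 0 0 -12 30 8 0; 0 0 0 -12 50 8 0; 0 0 0 -6 45 4 0; 0 0 0 0 26 0 0; 0 0 0 0 0 0 0; 0 0 0 0 0 0 0'; python3 - <<'E'
from h import *
st();  S=bot.camera("side"); cmd((.5035,.020,.012),np.pi/2-.285)
cv2.imwrite("pics/s23.png",cv2.resize(S["color"][190:320,260:410],None,fx=5,fy=4.5,interpolation=cv2.INTER_CUBIC))
E
```

```text
clock: 17.2
eef_pos: [0.5047, 0.0204, 0.0711]
tool_rot: [0.566, 0.425, -0.424, -0.565]
ft_force: [-0.1, -0.3, 0.2]
grip_width: 0.0853
t 17.2 pos [0.5047 0.0204 0.0711] w 0.0853 F [-0.1 -0.3  0.2] j [ 0.04  0.35 -0.21  1.01 -0.    0.32]
[[0.28, 0.002, -0.96], [0.96, 0.0, 0.28], [0.001, -1.0, -0.002]]
turn [0.17 0.09 0.06] shift(new axes) [-0.9 59.5  1.4] shift(cur axes) [-0.9 59.5  1.6]
```

View pics/s23.png

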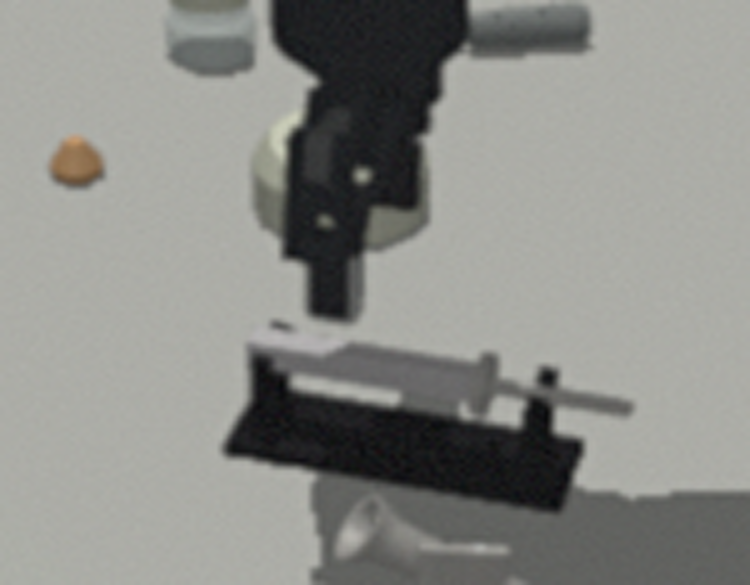

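```bash
python3 -m inch '0 0 0 -0.5 20 1 0; 0 0 0 0 20 0 0; 0 0 0 0 12 0 0; 0 0 0 0 7 0 0; 0 0 0 0 0 0 0; 0 0 0 0 0 0 0'; python3 - <<'E'
from h import *
st();  S=bot.camera("side")
cv2.imwrite("pics/s24.png",cv2.resize(S["color"][190:320,260:410],None,fx=5,fy=4.5,interpolation=cv2.INTER_CUBIC))
E
```

```text
clock: 18.0
eef_pos: [0.5031, 0.0202, 0.0115]
tool_rot: [0.566, 0.425, -0.424, -0.565]
ft_force: [-0.1, 0.2, 0.4]
grip_width: 0.0855
t 18.0 pos [0.5031 0.0202 0.0115] w 0.0855 F [-0.1  0.2  0.4] j [ 0.04  0.42 -0.29  0.86 -0.    0.32]
[[0.28, 0.001, -0.96], [0.96, 0.0, 0.28], [0.0, -1.0, -0.001]]
```

View pics/s24.png

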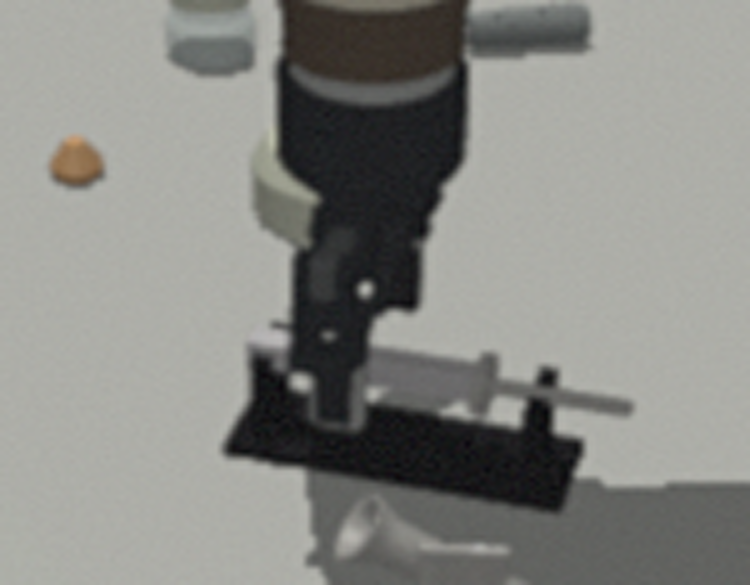

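```bash
python3 -m inch '0 0 0 0 0 0 0.4; 0 0 0 0 0 0 0.6; 0 0 0 0 0 0 0.75; 0 0 0 0 0 0 0.8; 0 0 0 0 0 0 0.9; 0 0 0 0 0 0 1; 0 0 0 0 0 0 1; 0 0 0 0 0 0 1'; python3 - <<'E'
from h import *
st();  S=bot.camera("side")
cv2.imwrite("pics/s25.png",cv2.resize(S["color"][190:320,260:410],None,fx=5,fy=4.5,interpolation=cv2.INTER_CUBIC))
E
```

```text
clock: 19.05
eef_pos: [0.5025, 0.0201, 0.0111]
tool_rot: [0.566, 0.424, -0.424, -0.566]
ft_force: [-1.3, -0.8, 4.2]
grip_width: 0.0125
t 19.05 pos [0.5025 0.0201 0.0111] w 0.0125 F [-1.3 -0.8  4.2] j [ 0.04  0.42 -0.29  0.86 -0.    0.32]
[[0.28, 0.0, -0.96], [0.96, -0.0, 0.28], [-0.0, -1.0, -0.0]]
```

View pics/s25.png

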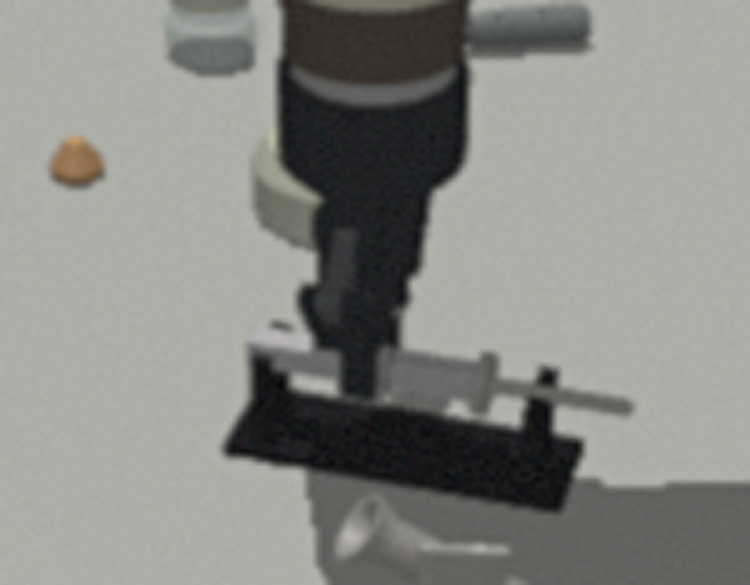

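```bash
python3 -m inch '0 0 0 0 -10 0 1; 0 0 0 0 -30 0 1; 0 0 0 0 -45 0 1; 0 0 0 0 -45 0 1; 0 0 0 0 -20 0 1; 0 0 0 0 0 0 1; 0 0 0 0 0 0 1'; cat > ov.py <<'E'
from h import *
import pickle,sys
S,T=pickle.load(open(sys.argv[1],"rb")); mx,my,yaw=map(float,sys.argv[2:5])
c,s=np.cos(np.radians(35)),np.sin(np.radians(35))
M=pose(mx,my,yaw)
mo=np.array([0,0,.085]); ax=np.array([c,0,s]); up=np.array([-s,0,c]); yy=np.array([0,1,0])
def ring(o,rad):
    t=np.linspace(0,2*np.pi,25); P=[o+rad*(np.cos(a)*up+np.sin(a)*yy) for a in t]; return list(zip(P,P[1:]))
segs=ring(mo,.0155)+ring(mo-.072*ax,.01)+ring(mo-.016*ax,.01)+[(mo-.072*ax+k*.01*yy,mo-.012*ax+k*.01*yy) for k in(1,-1)]+[(mo-.072*ax+k*.01*up,mo-.012*ax+k*.01*up) for k in(1,-1)]+[(mo-.072*ax,mo)]
segs=[(tf(M,a)[0],tf(M,b)[0]) for a,b in segs]
draw(S,(310,290,80,60),5,segs,"pics/a.png"); draw(T,(220,225,60,60),5,segs,"pics/b.png")
draw(S,(310,290,80,60),5,[],"pics/c.png"); draw(T,(220,225,60,60),5,[],"pics/d.png")
a,b,c_,d=[cv2.imread(f"pics/{k}.png") for k in "abcd"]
cv2.imwrite(sys.argv[5],np.vstack([np.hstack([a,b]),np.hstack([c_,d])]))
E
python3 ov.py c0.pkl .5082 .1715 -.05 pics/o1.png; python3 -c "
from h import *;st()"
```

```text
clock: 19.98
eef_pos: [0.5016, 0.0201, 0.1598]
tool_rot: [-0.565, -0.424, 0.425, 0.566]
ft_force: [-1.1, -0.4, -1.8]
grip_width: 0.0127
t 19.98 pos [0.5016 0.0201 0.1598] w 0.0127 F [-1.1 -0.4 -1.8] j [ 0.04  0.27 -0.07  1.23  0.    0.32]
[[0.28, -0.002, -0.96], [0.96, 0.0, 0.28], [-0.001, -1.0, 0.002]]
```

View pics/o1.png

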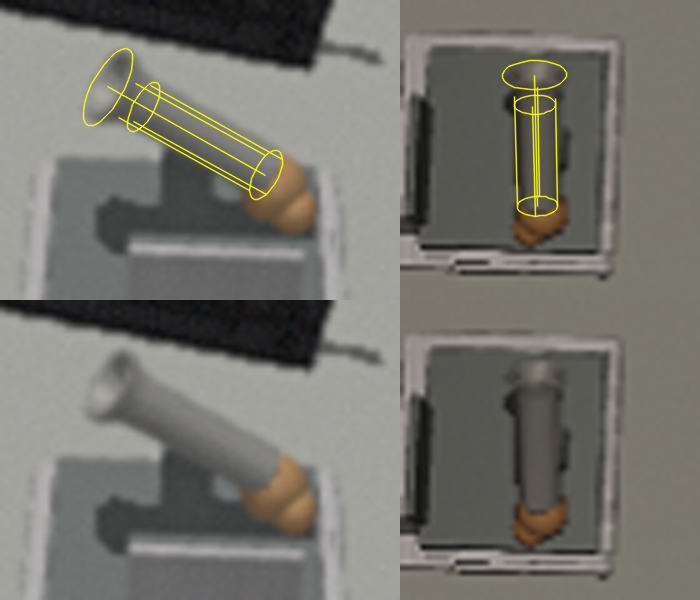

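```bash
cat >> h.py <<'E'
MOUTH=np.array([.5072,.1698,.085]); GY=-.04
def gaxis(yaw=GY): return np.array([np.cos(np.radians(35))*np.cos(yaw),np.cos(np.radians(35))*np.sin(yaw),np.sin(np.radians(35))])
def rodwire(o,d0=.039,bias=0.0,dx=0.0):
    """rod wire from tool pose: axis d0 behind TCP, world z bias"""
    p=o["eef_pos"]+[0,0,bias];M=R.from_quat(o["tool_rot"]).as_matrix()
    f=lambda x,y,z: p+M@np.array([y,-(d0)-z,-(x+dx)])
    B=box(0,0,0,.1,.014,.016)+box(-.083,0,0,.066,.008,.008)+box(-.053,0,0,.006,.03,.03)
    return [(f(*a),f(*b)) for a,b in B], f
E
python3 - <<'E'
from h import *
a=gaxis(); 
xang=np.pi/2+GY; x=np.array([np.cos(xang),np.sin(xang),0]); y0=np.array([0,0,-1.]);z0=np.cross(x,y0)
B=(R.from_matrix(np.stack([x,y0,z0],1))*R.from_rotvec([np.radians(-35),0,0])).as_matrix()
print(B.round(3).tolist(), a)
O=MOUTH+(.045+.116)*a; P=O+.039*B[:,1]; print("TCP",P)
cmd(P,xang,np.radians(-35))
o=bot.get_obs()
S=bot.camera("side"); segs,_=rodwire(o); segs2,_=rodwire(o,.014,.025)
draw(S,(270,180,150,110),5,segs,"pics/s26.png")
E
```

```text
[[0.04, 0.573, -0.818], [0.999, -0.023, 0.033], [0.0, -0.819, -0.574]] [ 0.81849681 -0.03275734  0.57357644]
TCP [0.66132957 0.16363153 0.14539888]
turn [-34.94 -13.51  -4.28] shift(new axes) [ 149.8  100.  -117.8] shift(cur axes) [ 182.4   14.1 -113.2]
```

View pics/s26.png

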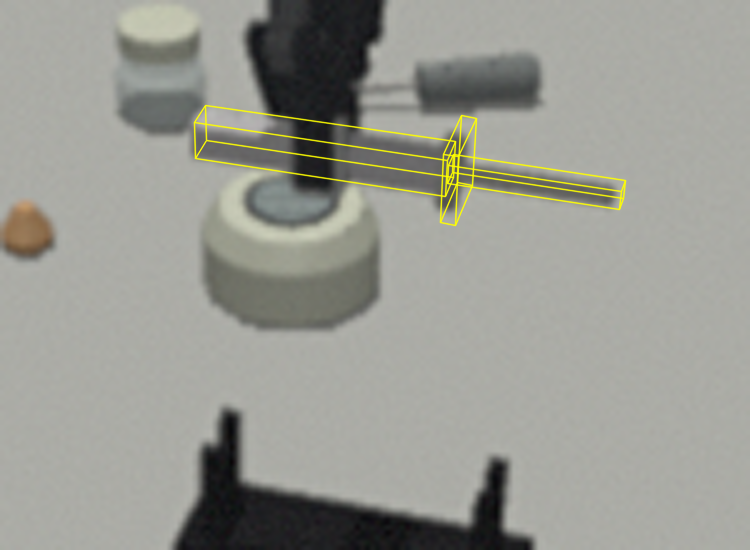

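```bash
python3 -m inch '0 -7 0 0 0 0 1; 0 -7 0 0 0 0 1; -8.75 0 0 0 0 0 1; -8.75 0 0 0 0 0 1; -8.75 0 0 0 0 0 1; -8.75 0 0 0 0 0 1; 0 0 0 0 0 -50 1; 0 0 0 0 0 -50 1; 0 0 0 25 16 -18 1; 0 0 0 48 32 0 1; 0 0 0 48 32 0 1; 0 0 0 29 20 0 1'; python3 -m inch '0 0 0 0 0 0 1; 0 0 0 0 0 0 1'; python3 - <<'E'
from h import *
st(); o=bot.get_obs()
a=gaxis();O=MOUTH+(.045+.116)*a
xang=np.pi/2+GY; x=np.array([np.cos(xang),np.sin(xang),0]); y0=np.array([0,0,-1.]);z0=np.cross(x,y0)
B=(R.from_matrix(np.stack([x,y0,z0],1))*R.from_rotvec([np.radians(-35),0,0])).as_matrix()
cmd(O+.039*B[:,1],xang,np.radians(-35))
S=bot.camera("side"); T=bot.camera("top");segs,_=rodwire(o); segs2,_=rodwire(o,.014,.025)
import pickle;pickle.dump((S,T,o),open("c3.pkl","wb"))
draw(S,(240,230,150,120),5,segs+segs2,"pics/s27.png",[(0,255,255)]*len(segs)+[(255,0,255)]*len(segs2))
cv2.imwrite("pics/s27b.png",cv2.resize(S["color"][230:350,240:390],None,fx=5,fy=5,interpolation=cv2.INTER_CUBIC))
cv2.imwrite("pics/t27.png",cv2.resize(T["color"][150:300,190:350],None,fx=4,fy=4,interpolation=cv2.INTER_CUBIC))
E
```

```text
clock: 21.52
eef_pos: [0.6608, 0.1657, 0.1422]
tool_rot: [0.638, 0.614, -0.323, -0.334]
ft_force: [-0.2, 0.3, -2.3]
grip_width: 0.0127
clock: 21.78
eef_pos: [0.6611, 0.1634, 0.1449]
tool_rot: [0.639, 0.614, -0.321, -0.333]
ft_force: [0.2, -0.5, -0.9]
grip_width: 0.0126
t 21.77 pos [0.6611 0.1634 0.1449] w 0.0126 F [ 0.2 -0.5 -0.9] j [ 0.35  0.25 -0.36  0.39 -0.22  0.32]
[[0.039, 0.571, -0.82], [0.999, -0.024, 0.031], [-0.001, -0.821, -0.571]]
turn [-0.17  0.08 -0.04] shift(new axes) [ 0.3 -0.3 -0.4] shift(cur axes) [ 0.3 -0.3 -0.4]
```

View pics/s27.png

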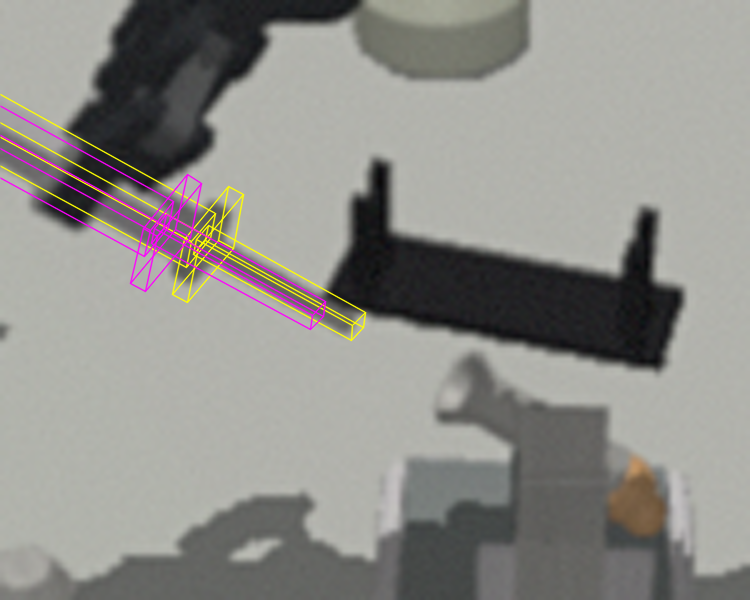

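View pics/s27b.png

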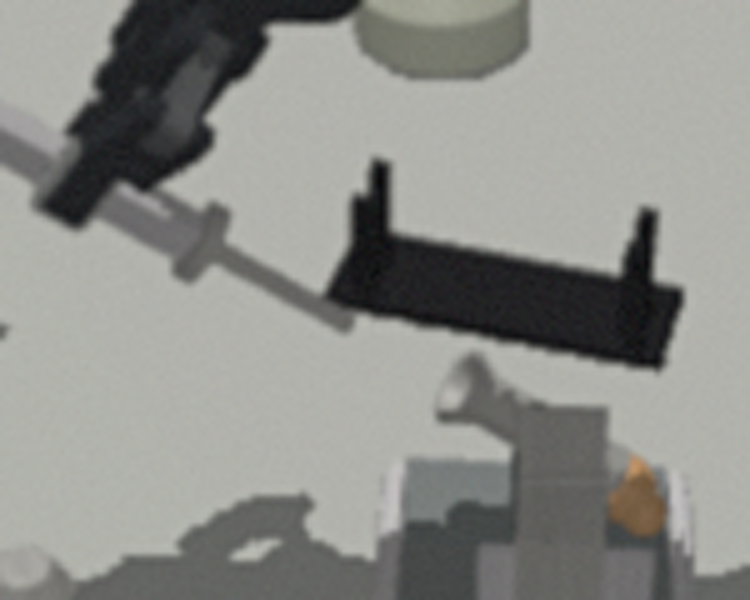

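View pics/t27.png

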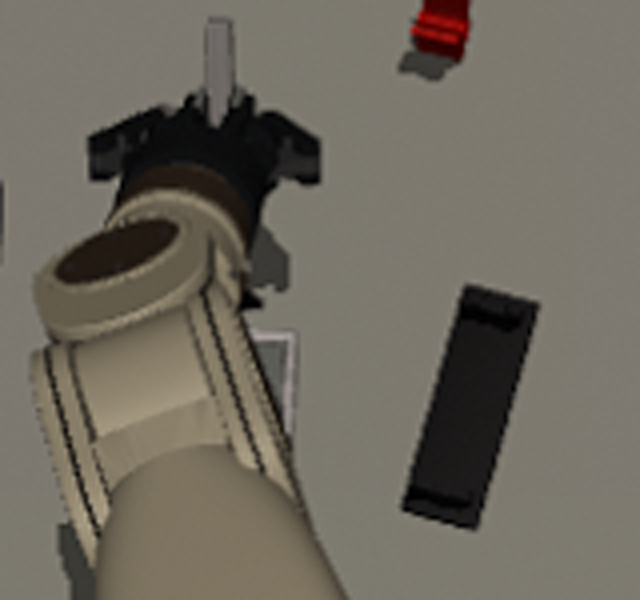

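```bash
python3 - <<'E'
from h import *
import pickle;S,T,o=pickle.load(open("c3.pkl","rb"))
def wire(d0,dx,pit):
    p=o["eef_pos"];M=R.from_quat(o["tool_rot"]).as_matrix()@R.from_rotvec([np.radians(pit),0,0]).as_matrix()
    # pivot at rod origin
    O=p+R.from_quat(o["tool_rot"]).as_matrix()@[0,-d0,0]
    f=lambda x,y,z: O+M@np.array([y,-z,-(x+dx)])
    t=np.linspace(0,2*np.pi,17);sg=[]
    for xx,r in((-.116,.004),(-.056,.015),(-.05,.015)):
        P=[f(xx,r*np.cos(a),r*np.sin(a)) for a in t]; sg+=list(zip(P,P[1:]))
    for k in(1,-1): sg+=[(f(-.116,0,k*.004),f(-.056,0,k*.004)),(f(-.05,.007,k*.008),f(.0,.007,k*.008))]
    return sg
ims=[]
for pit in(0,-1.5,-3):
    draw(S,(262,260,55,45),9,wire(.039,.004,pit),"pics/a.png"); ims.append(cv2.imread("pics/a.png"))
draw(S,(262,260,55,45),9,[],"pics/a.png"); ims.append(cv2.imread("pics/a.png"))
cv2.imwrite("pics/o2.png",cv2.resize(np.vstack([np.hstack(ims[:2]),np.hstack(ims[2:])]),(792,648)[:2] if 0 else None,fx=.74,fy=.74))
E
```

```text
(no output)
```

View pics/o2.png

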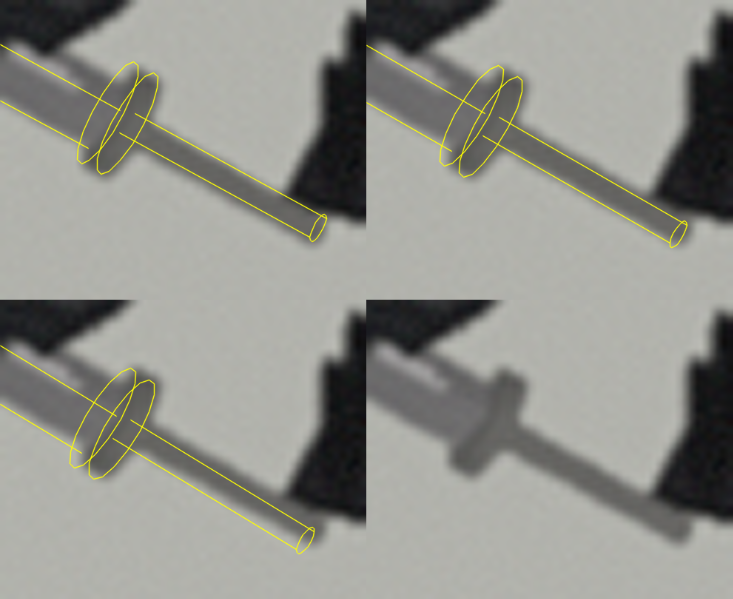

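```bash
python3 -m inch '0 0 0 0 0 12 1; 0 0 0 0 0 16 1; 0 0 0 0 0 10 1; 0 0 0 0 0 4 1; 0 0 0 0 0 0 1; 0 0 0 0 0 0 1'; python3 - <<'E'
from h import *
st(); o=bot.get_obs()
S=bot.camera("side"); T=bot.camera("top")
import pickle;pickle.dump((S,T,o),open("c4.pkl","wb"))
M=R.from_quat(o["tool_rot"]).as_matrix(); tip=o["eef_pos"]+M@[0,-.039,.113]; a=gaxis()
print("tip",tip,"along",(tip-MOUTH)@a,"lat",(tip-MOUTH)-((tip-MOUTH)@a)*a)
cv2.imwrite("pics/s28.png",cv2.resize(S["color"][270:350,280:380],None,fx=8,fy=7,interpolation=cv2.INTER_CUBIC))
E
```

```text
clock: 22.62
eef_pos: [0.6286, 0.1655, 0.1233]
tool_rot: [0.64, 0.615, -0.319, -0.333]
ft_force: [0.1, -0.1, -1.0]
grip_width: 0.0128
t 22.62 pos [0.6286 0.1655 0.1233] w 0.0128 F [ 0.1 -0.1 -1. ] j [ 0.37  0.23 -0.46  0.31 -0.23  0.35]
[[0.039, 0.574, -0.818], [0.999, -0.022, 0.033], [0.001, -0.818, -0.575]]
tip [0.51378382 0.17003195 0.09028184] along 0.008410777377798705 lat [-0.00030037  0.00050746  0.00045761]
```

View pics/s28.png

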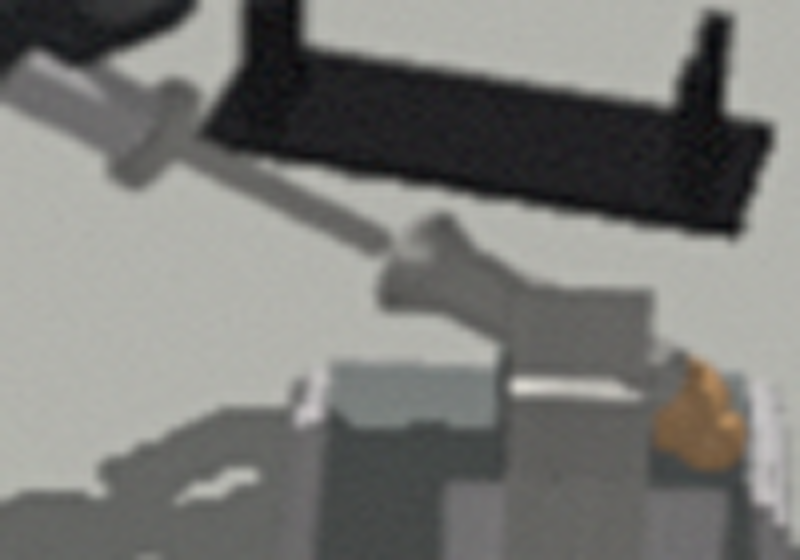

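```bash
python3 -m inch '0 0 0 0 0 6 1; 0 0 0 0 0 6 1; 0 0 0 0 0 6 1; 0 0 0 0 0 4 1; 0 0 0 0 0 0 1'; python3 -c "
from h import *;st()"
```

```text
clock: 23.35
eef_pos: [0.6093, 0.166, 0.1095]
tool_rot: [0.639, 0.615, -0.32, -0.333]
ft_force: [0.5, 0.2, -1.2]
grip_width: 0.0128
t 23.35 pos [0.6093 0.166  0.1095] w 0.0128 F [ 0.5  0.2 -1.2] j [ 0.39  0.21 -0.52  0.27 -0.24  0.36]
[[0.039, 0.573, -0.819], [0.999, -0.023, 0.032], [-0.0, -0.82, -0.573]]
```

```bash
python3 -m inch '0 0 0 0 0 5 1; 0 0 0 0 0 5 1; 0 0 0 0 0 5 1; 0 0 0 0 0 0 1'; python3 -c "
from h import *;st();S=bot.camera('side')
cv2.imwrite('pics/s29.png',cv2.resize(S['color'][260:350,270:380],None,fx=7,fy=6,interpolation=cv2.INTER_CUBIC))"
```

```text
clock: 23.85
eef_pos: [0.5968, 0.1664, 0.1007]
tool_rot: [0.639, 0.615, -0.321, -0.333]
ft_force: [-0.3, 0.8, -1.1]
grip_width: 0.0127
t 23.85 pos [0.5968 0.1664 0.1007] w 0.0127 F [-0.3  0.8 -1.1] j [ 0.4   0.21 -0.56  0.24 -0.25  0.37]
[[0.039, 0.572, -0.819], [0.999, -0.023, 0.032], [-0.001, -0.82, -0.573]]
```

View pics/s29.png

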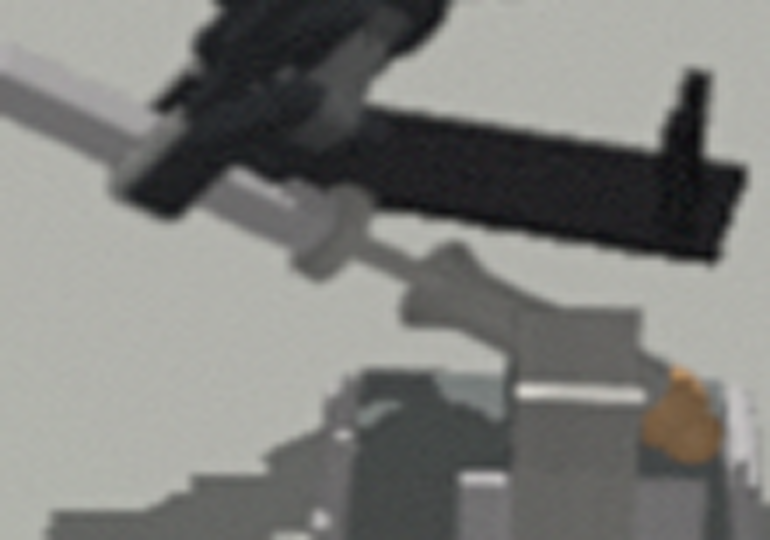

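```bash
python3 -m inch '0 0 0 0 0 5 1; 0 0 0 0 0 5 1; 0 0 0 0 0 5 1; 0 0 0 0 0 5 1; 0 0 0 0 0 5 1; 0 0 0 0 0 0 1'; python3 -c "
from h import *;st()"
```

```text
clock: 24.65
eef_pos: [0.5765, 0.1672, 0.0865]
tool_rot: [0.639, 0.615, -0.321, -0.333]
ft_force: [-0.5, -0.3, -0.9]
grip_width: 0.0124
t 24.65 pos [0.5765 0.1672 0.0865] w 0.0124 F [-0.5 -0.3 -0.9] j [ 0.42  0.2  -0.62  0.19 -0.26  0.39]
[[0.039, 0.572, -0.819], [0.999, -0.023, 0.032], [-0.0, -0.82, -0.573]]
```

Still no contact force; about 7 mm should remain.

```bash
python3 -m inch '0 0 0 0 0 2 1; 0 0 0 0 0 2 1; 0 0 0 0 0 2 1; 0 0 0 0 0 0 1'; python3 -c "
from h import *;st();S=bot.camera('side')
cv2.imwrite('pics/s30.png',cv2.resize(S['color'][260:350,270:380],None,fx=7,fy=6,interpolation=cv2.INTER_CUBIC))"
```

```text
clock: 25.15
eef_pos: [0.5735, 0.1675, 0.0847]
tool_rot: [0.64, 0.615, -0.319, -0.332]
ft_force: [4.0, -0.4, -0.4]
grip_width: 0.0126
t 25.15 pos [0.5735 0.1675 0.0847] w 0.0126 F [ 4.  -0.4 -0.4] j [ 0.43  0.2  -0.63  0.18 -0.26  0.39]
[[0.04, 0.575, -0.817], [0.999, -0.023, 0.033], [0.0, -0.818, -0.576]]
```

View pics/s30.png

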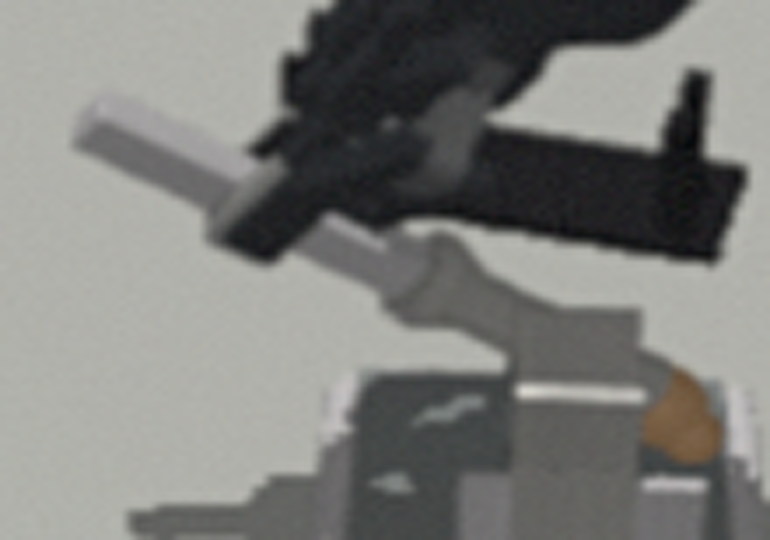

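```bash
python3 -m inch '0 0 0 0 0 1.5 1; 0 0 0 0 0 1.5 1; 0 0 0 0 0 0 1'; python3 -c "
from h import *;st()"
```

```text
clock: 25.58
eef_pos: [0.5734, 0.1675, 0.085]
tool_rot: [0.641, 0.615, -0.317, -0.331]
ft_force: [8.1, -2.5, 2.2]
grip_width: 0.0126
t 25.57 pos [0.5734 0.1675 0.085 ] w 0.0126 F [ 8.1 -2.5  2.2] j [ 0.43  0.2  -0.64  0.17 -0.27  0.39]
[[0.042, 0.579, -0.814], [0.999, -0.023, 0.035], [0.001, -0.815, -0.58]]
```

```bash
python3 -m inch '0 0 0 0 0 -6 1; 0 0 0 0 0 -8 1; 0 0 0 0 0 -10 1; 0 0 0 0 0 -15 1; 0 0 0 0 0 -20 1; 0 0 0 0 0 -20 1; 0 0 0 0 0 -20 1; 0 0 0 0 0 -20 1; 0 0 0 0 0 -6 1; 0 0 0 0 0 0 1; 0 0 0 0 0 0 1'; python3 - <<'E'
from h import *
import pickle
st(); S,T=pickle.load(open("c0.pkl","rb"))
print([onz(S,u,.045).round(4) for u in((328.0,220.2),(330.4,220.1))],[onz(T,u,.045).round(4) for u in((394.2,236.8),(394.8,237.9))])
o=bot.get_obs()
def wire(d0,dx,pit):
    p=o["eef_pos"];M0=R.from_quat(o["tool_rot"]).as_matrix();M=M0@R.from_rotvec([np.radians(pit),0,0]).as_matrix()
    O=p+M0@[0,-d0,0]
    f=lambda x,y,z: O+M@np.array([y,-z,-(x+dx)])
    t=np.linspace(0,2*np.pi,17);sg=[]
    for xx,r in((-.116,.004),(-.056,.015),(-.05,.015)):
        P=[f(xx,r*np.cos(a),r*np.sin(a)) for a in t]; sg+=list(zip(P,P[1:]))
    for k in(1,-1): sg+=[(f(-.116,0,k*.004),f(-.056,0,k*.004)),(f(-.05,.007,k*.008),f(.0,.007,k*.008))]
    return sg
C=bot.camera("side"); T2=bot.camera("top"); pickle.dump((C,T2,o),open("c5.pkl","wb"))
u=proj(C,o["eef_pos"]+R.from_quat(o["tool_rot"]).as_matrix()@[0,-.039,.08])[0].astype(int)
draw(C,(u[0]-40,u[1]-40,90,80),7,wire(.039,.003,0),"pics/s31.png")
draw(S,(295,200,70,55),5,[],"pics/s32.png");draw(T,(365,210,60,60),5,[],"pics/t32.png")
E
```

```text
clock: 26.95
eef_pos: [0.671, 0.1634, 0.1524]
tool_rot: [0.639, 0.614, -0.321, -0.333]
ft_force: [0.2, 0.1, -0.5]
grip_width: 0.0125
t 26.95 pos [0.671  0.1634 0.1524] w 0.0125 F [ 0.2  0.1 -0.5] j [ 0.34  0.26 -0.33  0.41 -0.21  0.32]
[[0.039, 0.571, -0.82], [0.999, -0.023, 0.032], [-0.001, -0.82, -0.572]]
[array([ 0.5129, -0.1858]), array([ 0.507 , -0.1862])] [array([ 0.5143, -0.1897]), array([ 0.5115, -0.1911])]
```

View pics/s31.png

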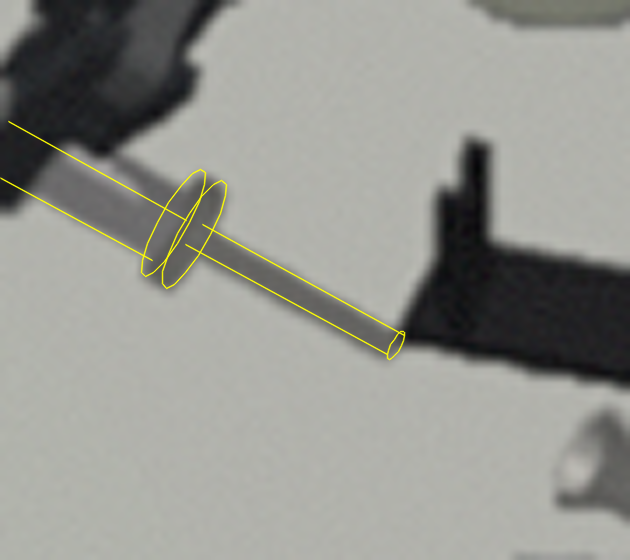

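View pics/s32.png

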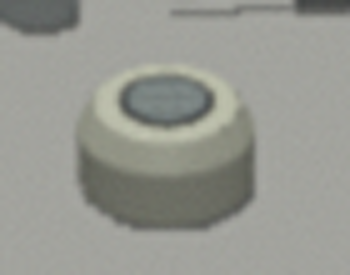

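View pics/t32.png

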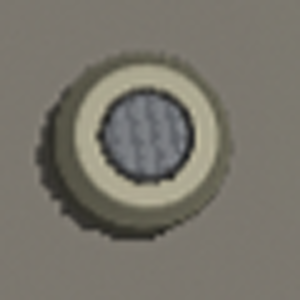

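```bash
python3 - <<'E'
from h import *
cmd((.5135+.113,-.1885,.16),np.pi/2,0)
E
```

```text
turn [34.9  -2.15 -0.71] shift(new axes) [-352.    -7.4   44.6] shift(cur axes) [-353.5  -23.5   21.2]
```

```bash
python3 -m inch '8.73 0 0 0 0 0 1; 8.73 0 0 0 0 0 1; 8.73 0 0 0 0 0 1; 8.73 0 0 0 0 0 1; 0 -2.3 0 0 0 0 1; 0 0 0 -30 -1 4 1; 0 0 0 -55 -1 7 1; 0 0 0 -60 -1 8 1; 0 0 0 -60 -1 8 1; 0 0 0 -60 -1 8 1; 0 0 0 -55 -1 7 1; 0 0 0 -32 -1 3 1'; python3 -m inch '0 0 0 0 0 0 1;0 0 0 0 0 0 1'; python3 - <<'E'
from h import *
st();cmd((.5135+.113,-.1885,.036),np.pi/2,0)
S=bot.camera("side");o=bot.get_obs()
segs,_=rodwire(o,.039,0,.003)
draw(S,(250,110,130,130),5,segs,"pics/s33.png")
E
```

```text
clock: 28.55
eef_pos: [0.6265, -0.1915, 0.1602]
tool_rot: [0.501, 0.5, -0.499, -0.5]
ft_force: [0.7, -0.2, -1.3]
grip_width: 0.0127
clock: 28.8
eef_pos: [0.6273, -0.1878, 0.1601]
tool_rot: [0.5, 0.501, -0.5, -0.5]
ft_force: [-0.1, 0.1, -0.7]
grip_width: 0.0125
t 28.8 pos [ 0.6273 -0.1878  0.1601] w 0.0125 F [-0.1  0.1 -0.7] j [-0.29  0.57  0.39  1.39  0.   -0.29]
[[-0.001, 0.001, -1.0], [1.0, 0.001, -0.001], [0.001, -1.0, -0.001]]
turn [0.05 0.07 0.03] shift(new axes) [ -0.7 124.1   0.8] shift(cur axes) [ -0.7 124.1   0.9]
```

View pics/s33.png

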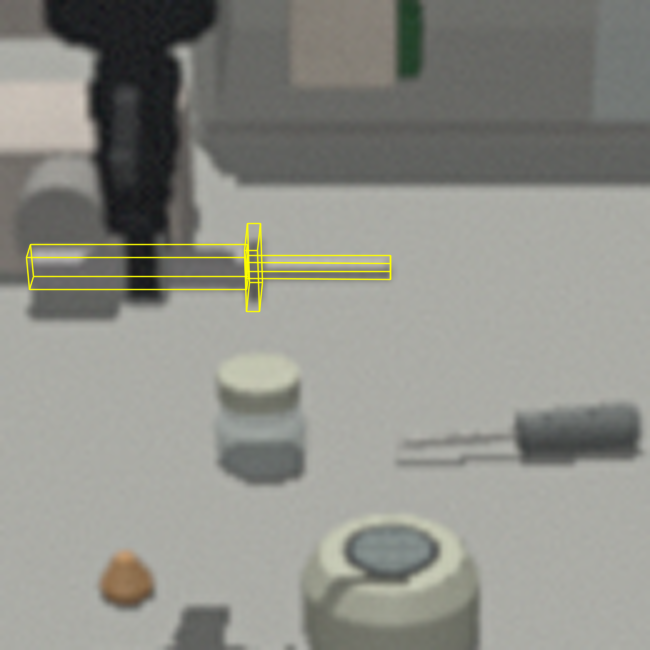

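```bash
python3 -m inch '0 0 0 0 20 1 1; 0 0 0 0 35 0 1; 0 0 0 0 30 0 1; 0 0 0 0 20 0 1; 0 0 0 0 12 0 1; 0 0 0 0 7 0 1; 0 0 0 0 0 0 1; 0 0 0 0 0 0 1'; python3 - <<'E'
from h import *
st();cmd((.5135+.113,-.1885,.036),np.pi/2,0)
S=bot.camera("side");o=bot.get_obs()
import pickle;T=bot.camera("top");pickle.dump((S,T,o),open("c6.pkl","wb"))
W=np.array([.5135,-.1885,.045]);t=np.linspace(0,2*np.pi,30)
ring=[W+.02*np.array([np.cos(a),np.sin(a),0]) for a in t]
segs,_=rodwire(o,.039,0,.003)
draw(S,(260,160,120,100),6,segs+list(zip(ring,ring[1:]))+[(W,W+[0,0,.03])],"pics/s34.png")
draw(S,(260,160,120,100),6,[],"pics/s34b.png")
draw(T,(340,150,90,110),5,list(zip(ring,ring[1:])),"pics/t34.png")
for n in("rod_tip","reader_window"):
    print(n,[ (np.round(d["point"],1),round(d["conf"],2)) for d in bot.spot_point(n,"side")[:2]],[ (np.round(d["point"],1),round(d["conf"],2)) for d in bot.spot_point(n,"top")[:2]])
E
```

```text
clock: 29.85
eef_pos: [0.6273, -0.1886, 0.0376]
tool_rot: [0.501, 0.501, -0.5, -0.499]
ft_force: [0.7, 0.5, -0.4]
grip_width: 0.0125
t 29.85 pos [ 0.6273 -0.1886  0.0376] w 0.0125 F [ 0.7  0.5 -0.4] j [-0.29  0.65  0.2   1.11  0.   -0.29]
[[-0.001, 0.003, -1.0], [1.0, -0.001, -0.001], [-0.001, -1.0, -0.003]]
turn [ 0.18  0.06 -0.03] shift(new axes) [0.1 1.6 0.8] shift(cur axes) [0.1 1.6 0.8]
rod_tip [(array([327.3, 209.3]), 0.86)] []
reader_window [(array([329.6, 219.7]), 0.71), (array([275.3, 226. ]), 0.18)] []
```

View pics/s34.png

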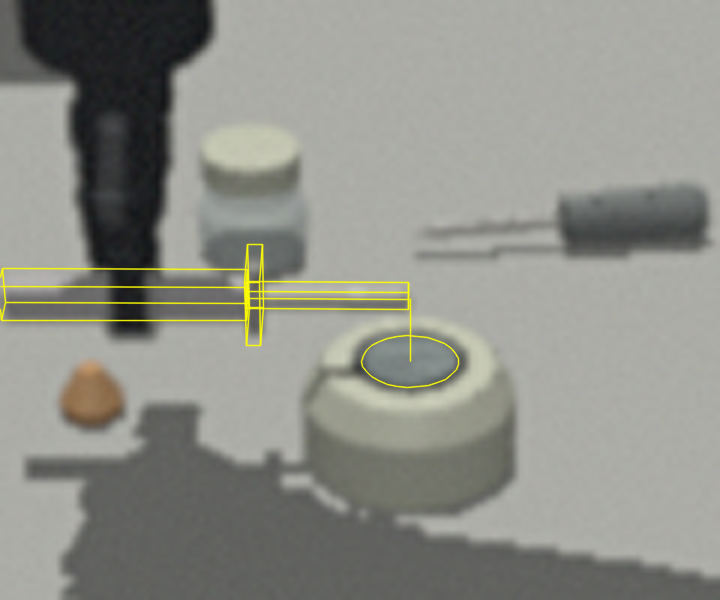

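View pics/s34b.png

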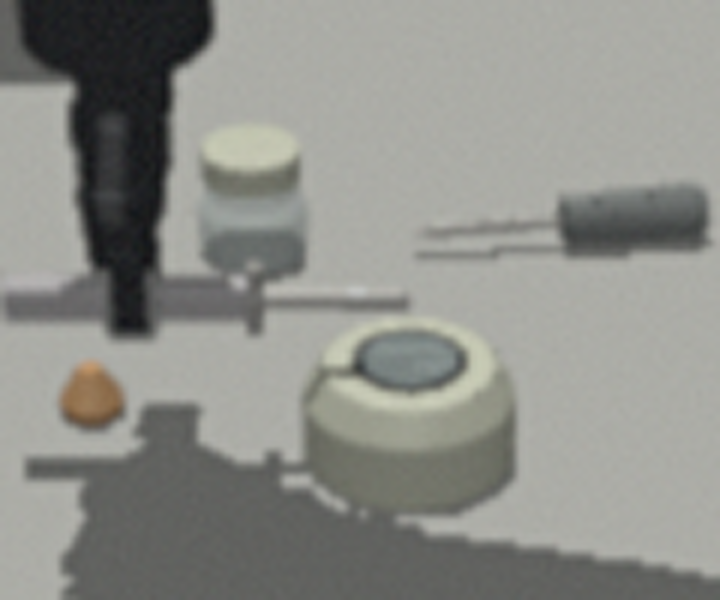

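View pics/t34.png

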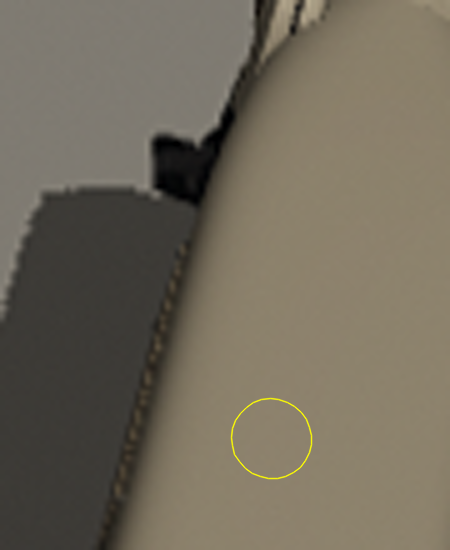

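```bash
python3 -m inch '0 0 0 0 0.8 0.8 1; 0 0 0 0 0 0 1; 0 0 0 0 0 0 1; 0 0 0 0 0 0 1'; python3 - <<'E'
from h import *
st(); S=bot.camera("side"); T=bot.camera("top");o=bot.get_obs();M=R.from_quat(o["tool_rot"]).as_matrix()
print("tip",o["eef_pos"]+M@[0,-.039,.113],"vel",np.abs(o["joint_vel"]).max())
cv2.imwrite("pics/s35.png",cv2.resize(S["color"][180:400,130:410],None,fx=2.8,fy=2.7,interpolation=cv2.INTER_CUBIC))
cv2.imwrite("pics/t35.png",cv2.resize(T["color"][140:300,140:340],None,fx=4,fy=3.7,interpolation=cv2.INTER_CUBIC))
E
```

```text
clock: 30.65
eef_pos: [0.6258, -0.1884, 0.0357]
tool_rot: [0.5, 0.501, -0.5, -0.499]
ft_force: [-0.6, 0.7, -1.7]
grip_width: 0.0129
t 30.65 pos [ 0.6258 -0.1884  0.0357] w 0.0129 F [-0.6  0.7 -1.7] j [-0.29  0.65  0.19  1.11  0.   -0.29]
[[-0.001, 0.001, -1.0], [1.0, -0.0, -0.001], [-0.0, -1.0, -0.001]]
tip [ 0.51271973 -0.18855857  0.07455   ] vel 0.0018145500341782612
```

View pics/s35.png

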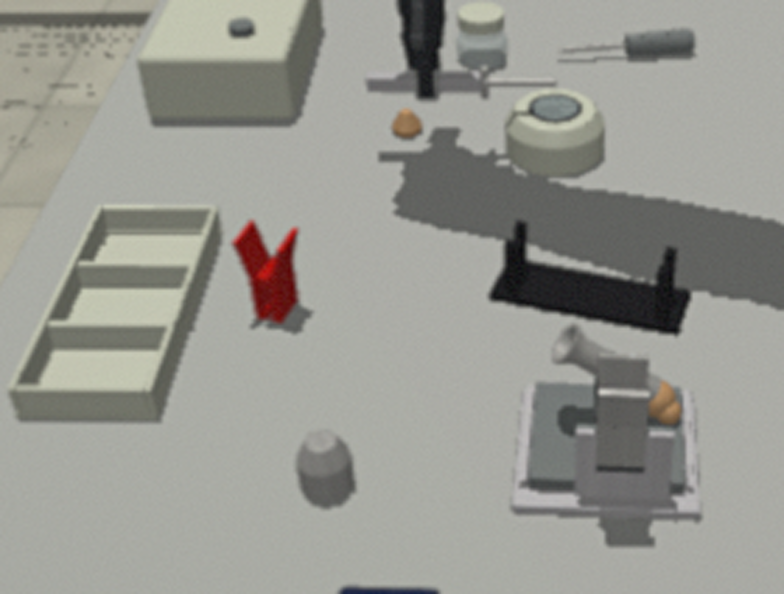

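View pics/t35.png

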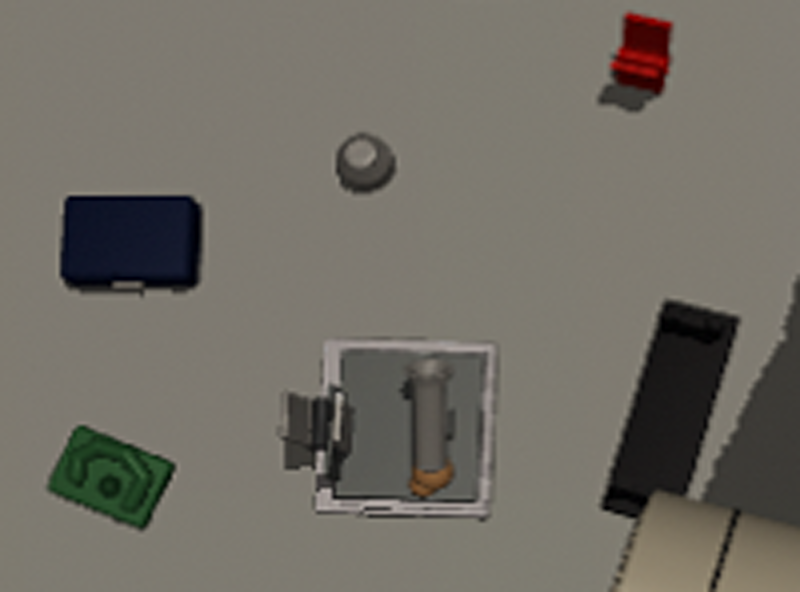

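The side view shows the clamp on the stand's edge at about (622,410), the red look-alike unmoved at (268,270), and the rod level with its pin tip above the reader window at (555,83). In the top view the clamp straddles the edge at (318,430), and the case, ear, chuck and carrier are in place.

```bash
python3 -c "
from workcell import bot
print(bot.job_done()); o=bot.get_obs(); print(o['clock'],o['eef_pos'],o['grip_width'])"
```

```text
the job is handed in; nothing more can be done
None
the job is handed in; nothing more can be done
```

I did the whole job in the order asked and handed it in at about 31 s of the 72 s allowed; no verdict is reported.

- **Clamp:** I gripped it and squeezed it to its stop (about 23 mm opening), lowered it about 27 mm over the fin and tab, and let go. The last pictures from both cameras show it still on the edge.
- **Gauge rod:** I slid the pin in until the collar stopped against the mouth: the rod no longer moved and the force rose to about 8 N. I then drew it right out.
- **Reader:** The rod is held level and still. By the arm's reading, the pin tip is at (0.513, -0.189, 0.075) m, about 3 cm above the window middle, which I measured at about (0.5135, -0.1885, 0.045). The side camera agreed within about 2 mm; the arm hid the tip and window from the top camera.
- **Bystanders:** The red look-alike and everything else in view in the last pictures stayed where they were.

**Disagreements:**
- The fingertips appeared about 25 mm behind the TCP given in the text. I gripped the clamp twice because the first hold was too high, and I worked from the measured grasps after that.
- The two cameras differed by 1 to 3 mm on some points, within the openings I had to hit.

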